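# Find the valve with the worn spindle and mark it

### The job

One of the three valve levers on the manifold has a worn spindle and play in it: find it by rocking the levers sideways. Push the worn lever to your (the robot's) left until you feel it come firmly up against the end of its play and keep it there a moment, then do the same to the right and leave the lever lying over there. Slip the white marker ring over that valve's spindle post, right down onto the nut; only nudge the levers, never squeezing or pushing with more than 15 N, as more would crack the valves open, and leave the other things on the bench alone.

Things in the scene. Friction and masses are not known exactly. Their poses are not given: they have to be found in the camera images.
- valve_a: one of three valves that look alike, 160 mm apart in a row on a fixed aluminium bar (70 x 470 mm, top 40 mm above the bench), mounted in a new order each time. A fixed steel block 36 x 32 mm; its round nut, 36 mm across, lies above the lever's hub, top 65 mm above the origin. Origin on the spindle axis at the bar's top; z up; the lever points roughly to -x (to the robot); +y is the robot's left.
- lever_a: lever of valve_a, turning about the upright spindle: a steel bar with a black sleeve 75 mm long, 14 wide, 24 high, 60 to 135 mm from the spindle along its own -x, with free air below. Origin on the spindle, 70 mm above the bench. Sound: no free travel, springy at 2.5 N per mm sideways 100 mm out. Worn: swings loosely (under 1 N) through over 30 mm, stays where it is left, and meets the same spring at either end.
- tip_a (a point): middle of the outer end of lever_a's sleeve, 135 mm from the spindle; it and the sleeve's mid-height are 91 mm above the bench. Any lever, sound or worn, may start up to 6 degrees off straight; where a worn one's play ends cannot be seen.
- post_a (a point): top centre of valve_a's upright spindle post, 12 mm thick, which stands 35 mm tall on the nut; 140 mm above the bench.
- valve_b: one of three valves that look alike, 160 mm apart in a row on a fixed aluminium bar (70 x 470 mm, top 40 mm above the bench), mounted in a new order each time. A fixed steel block 36 x 32 mm; its round nut, 36 mm across, lies above the lever's hub, top 65 mm above the origin. Origin on the spindle axis at the bar's top; z up; the lever points roughly to -x (to the robot); +y is the robot's left.
- lever_b: lever of valve_b, turning about the upright spindle: a steel bar with a black sleeve 75 mm long, 14 wide, 24 high, 60 to 135 mm from the spindle along its own -x, with free air below. Origin on the spindle, 70 mm above the bench. Sound: no free travel, springy at 2.5 N per mm sideways 100 mm out. Worn: swings loosely (under 1 N) through over 30 mm, stays where it is left, and meets the same spring at either end.
- tip_b (a point): middle of the outer end of lever_b's sleeve, 135 mm from the spindle; it and the sleeve's mid-height are 91 mm above the bench. Any lever, sound or worn, may start up to 6 degrees off straight; where a worn one's play ends cannot be seen.
- post_b (a point): top centre of valve_b's upright spindle post, 12 mm thick, which stands 35 mm tall on the nut; 140 mm above the bench.
- valve_c: one of three valves that look alike, 160 mm apart in a row on a fixed aluminium bar (70 x 470 mm, top 40 mm above the bench), mounted in a new order each time. A fixed steel block 36 x 32 mm; its round nut, 36 mm across, lies above the lever's hub, top 65 mm above the origin. Origin on the spindle axis at the bar's top; z up; the lever points roughly to -x (to the robot); +y is the robot's left.
- lever_c: lever of valve_c, turning about the upright spindle: a steel bar with a black sleeve 75 mm long, 14 wide, 24 high, 60 to 135 mm from the spindle along its own -x, with free air below. Origin on the spindle, 70 mm above the bench. Sound: no free travel, springy at 2.5 N per mm sideways 100 mm out. Worn: swings loosely (under 1 N) through over 30 mm, stays where it is left, and meets the same spring at either end.
- tip_c (a point): middle of the outer end of lever_c's sleeve, 135 mm from the spindle; it and the sleeve's mid-height are 91 mm above the bench. Any lever, sound or worn, may start up to 6 degrees off straight; where a worn one's play ends cannot be seen.
- post_c (a point): top centre of valve_c's upright spindle post, 12 mm thick, which stands 35 mm tall on the nut; 140 mm above the bench.
- ring: white plastic marker ring lying flat on the bench: 46 mm outside, 22 mm hole, 12 mm high. Origin at the centre of its underside. On a post it rests on the nut, its underside 105 mm above the bench.
- wrench: bystander: a steel wrench 170 mm long lying on the bench.
- dial: bystander: a loose round pressure gauge, 76 mm across, 32 mm high, lying on its back beyond the manifold.
- jar: bystander: a small amber glass jar, 52 mm across, 70 mm tall.

How it is judged:
On the way, in this order (a step that is already met when the one before it is completed fails the run):
1. the worn lever is pushed left against the end of its play: more than 3 N for 0.2 s (((y of tip_a in the frame of valve_a above 0.0225 m and contact force between any of the fingers, the arm and lever_a above 3 N) or (y of tip_b in the frame of valve_b above 0.0225 m and contact force between any of the fingers, the arm and lever_b above 3 N) or (y of tip_c in the frame of valve_c above 0.0225 m and contact force between any of the fingers, the arm and lever_c above 3 N))), for 0.2 s.
2. then right against the other end: more than 3 N for 0.2 s (((y of tip_a in the frame of valve_a below -0.0225 m and contact force between any of the fingers, the arm and lever_a above 3 N) or (y of tip_b in the frame of valve_b below -0.0225 m and contact force between any of the fingers, the arm and lever_b above 3 N) or (y of tip_c in the frame of valve_c below -0.0225 m and contact force between any of the fingers, the arm and lever_c above 3 N))), for 0.2 s.
At the end, for the whole second after the job is handed in: the marker ring lies at rest and flat round the worn valve's spindle post, within 4 mm of resting on the nut, and that valve's lever still lies over to the right, its tip more than 18 mm off straight (a sound one springs back) (((y of tip_a in the frame of valve_a below -0.018 m and horizontal distance between ring and post_a below 0.009 m and z of ring in the frame of valve_a between 0.06 and 0.069 m) or (y of tip_b in the frame of valve_b below -0.018 m and horizontal distance between ring and post_b below 0.009 m and z of ring in the frame of valve_b between 0.06 and 0.069 m) or (y of tip_c in the frame of valve_c below -0.018 m and horizontal distance between ring and post_c below 0.009 m and z of ring in the frame of valve_c between 0.06 and 0.069 m)) and angle between ring's own z axis and vertical below 0.12 rad and linear speed of ring below 0.02 m/s); the robot touches nothing.
It fails at once if lever squeezed or pushed with more than 15 N (contact force between any of the fingers, the arm and lever_a above 15 N or contact force between any of the fingers, the arm and lever_b above 15 N or contact force between any of the fingers, the arm and lever_c above 15 N).
It fails at once if a bystander is moved more than 15 mm (distance of any of wrench, dial, jar from where it was at the start of the episode above 0.015 m).
It also fails if it takes over 72 s, if anything falls off the work surface, if the arm or the gripper's body presses on something with over 40 N, if the wrist force passes 120 N, or if a joint passes its speed limit or range.

### The arm

A 6-joint arm with a two-finger parallel gripper is mounted at the origin on the work surface. World frame = base frame: x ahead of the robot, y to its left, z up, the work surface at z = 0. Lengths are in m, angles in rad, forces in N, time in s.
With the tool pointing down it reaches from about 0.3 to 0.75 m from the base axis. Payload 8.5 kg.
Tool frame: the origin (TCP) lies midway between the tips of the shut fingers; the grasp point (between the pads) lies 19 mm behind it; z points along the fingers, y is the direction in which the jaws open and shut (so a half turn about z gives the same grasp; the last joint's range is limited). The gripper opens to 88 mm and grips with 3 to 60 N. Pads are 18 mm wide; open, the fingers measure 123 mm over their backs; the gripper's body (75 mm by 187 mm) begins 45 mm behind the grasp point.
Start: joints at [-1.354, 0.381, 1.297, -0, 1.464, -0.215], TCP at [0.23, -0.5, 0.203] pointing down, gripper open.
Joint ranges: [-3.11, 3.11], [-0.89, 2.33], [0.22, 2.48], [-1.42, 4.56], [0.17, 2.85], [-2.88, 2.88]. Speed limits (rad/s): [2.39, 2.39, 3.14, 3.14, 3.14, 3.14].

### API

Orientations are given as [roll, pitch, yaw] about the fixed x, y, z axes, in that order (R = Rz(yaw) Ry(pitch) Rx(roll)).
In Python, from plant import robot, optics gives the robot as it stands. The module is installed in compiled form; this text tells all that it offers.
- The arm moves only by the tool move_arm, never from a script. Its argument "targets" is a list of rows, each an object with "translation": the shift along the tool's x, y, z in cm, a list of three; "roll": the turn about the tool's z in degrees. A call has 1 to 10 rows; each row shifts and turns the pose as measured when the row begins, along the tool's axes as they then stand; what a row does not reach is not made up. A row lasts 1/8 s, in which the tool goes at most 62.5 mm and 10.7 degrees, less where a joint would pass 70% of its speed; a pose out of reach is approached as far as the arm can. A call with a gripper value outside its range is refused whole. "claw" is the opening, from -1 (shut) to 1 (fully open), set as the call begins (left out, the last holds). The fingers move at their own pace and stop on an object; "force" is the grip in N (left out, the last holds). Time passes only in rows, so rows that do not move let the fingers close. It gives the time, the measured TCP pose, the force and the opening at its end, in the units of the state.
- robot.state(): the state, without advancing time (a new reading comes with each control period).
- optics.snapshot(name): name is "scene" or "top"; returns (picture, depth): 420x560x3 uint8, blue, green, red; 420x560 float32, m along the optical axis (not along the pixel's ray), 0 where there is no reading.
- optics.calibration(name): a dict with "fx", "fy", "cx", "cy" (pixels), "dist_coeffs" ([k1, k2, p1, p2, k3] as OpenCV has them; the pictures are not rectified), "cam_to_world" (4x4, takes a point from camera to world coordinates). Camera axes: x right, y down, z forward; pixel columns grow to the right and rows downward; lengths in m; the calibration is good to about 2 mm. A picture is of the moment at which its call begins. calibration takes no time and is no camera call.
- robot.finish_job(): hands the job in, once; it reports no verdict.
The state is a dict: "time_s": time; "q": joint angles; "joint_vel": joint speeds; "tau": joint torques, N m; "tcp_pos": TCP position; "ee_rot": TCP orientation; "wrist_force": force on the tool from outside, world axes, zero at the start; "torque": the same for the moment, N m; "opening": finger opening in m.
Only numpy, scipy, OpenCV 4.12 (cv2) and the standard library are available. Lean on these libraries where they do the work, as an engineer would, in place of code of your own. Each camera call takes 0.05 s, during which the arm holds its last target.

## Working session

There is one attempt and no reset: what is moved stays moved. The work goes in short steps, Python scripts to look and compute and a tool call to move; the robot and the scene stay as the last step left them, time stands still between calls to the robot, and variables do not carry over. Pictures are saved under pics/ and viewed, and the job is handed in when it is done.

Besides the shell and the picture viewer there is one more tool, called after ">>>" as a command line: name --argument value ..., lists and objects as JSON in quotes. move_arm: Moves the arm, as the interface text tells. Its arguments: {"type":"object","properties":{"targets":{"type":"array","items":{"type":"object","properties":{"translation":{"type":"array","items":{"type":"number"}},"roll":{"type":"number"}}}},"claw":{"type":"number"},"force":{"type":"number"}},"required":["targets"]}

```bash
mkdir -p pics
cat > h.py <<'E'
import numpy as np, cv2
from plant import robot, optics
def snap(n,f):
    p,d=optics.snapshot(n); cv2.imwrite(f'pics/{f}.png',p); np.save(f'pics/{f}.npy',d); return p,d
def ray(n,u,v):
    c=optics.calibration(n); K=np.array([[c['fx'],0,c['cx']],[0,c['fy'],c['cy']],[0,0,1.]])
    x=cv2.undistortPoints(np.array([[[u,v]]],float),K,np.array(c['dist_coeffs'],float))[0,0]
    T=np.array(c['cam_to_world']); return T[:3,3],T[:3,:3]@np.array([x[0],x[1],1])
def atz(n,u,v,z):
    o,r=ray(n,u,v); return o+r*(z-o[2])/r[2]
def atd(n,u,v,d):
    o,r=ray(n,u,v); return o+r*d
E
python3 - <<'E'
from h import *
for n in('top','scene'): snap(n,n+'0')
s=robot.state(); print({k:np.round(v,3) for k,v in s.items()})
for n in('top','scene'): print(np.round(optics.calibration(n)['cam_to_world'],3))
E
```

```text
{'time_s': np.float64(0.1), 'q': array([-1.354,  0.381,  1.298, -0.   ,  1.464, -0.215]), 'joint_vel': array([ 0.   , -0.001, -0.002,  0.001, -0.001, -0.001]), 'tau': array([ 3.0000e-03, -4.3865e+01, -2.2491e+01,  7.1000e-02,  3.4000e-02,
       -0.0000e+00]), 'tcp_pos': array([ 0.23 , -0.499,  0.203]), 'ee_rot': array([-3.14 , -0.   ,  0.432]), 'wrist_force': array([ 0.177, -0.103,  0.187]), 'torque': array([ 0.052, -0.016, -0.009]), 'opening': np.float64(0.088)}
[[-0.014 -0.992  0.123  0.5  ]
 [-1.     0.017  0.02   0.018]
 [-0.022 -0.123 -0.992  0.987]
 [ 0.     0.     0.     1.   ]]
[[-0.108  0.726 -0.679  1.579]
 [ 0.994  0.071 -0.083  0.135]
 [-0.012 -0.684 -0.729  1.144]
 [ 0.     0.     0.     1.   ]]
```

View pics/top0.png

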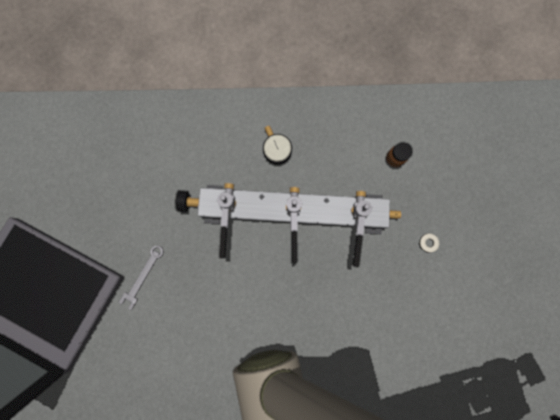

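View pics/scene0.png

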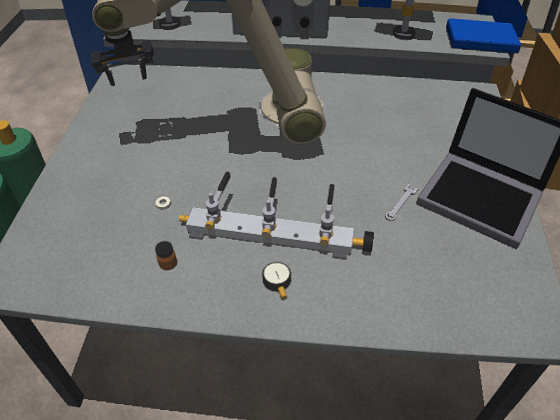

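The top view shows three levers at columns ~225, 294 and 360 (rows 200-265), the ring at (430,243), the jar at (400,155), the dial at (277,149) and the wrench at (142,276). I'll enlarge it.

Run:
```python
from h import *
p=cv2.imread('pics/top0.png')
cv2.imwrite('pics/c1.png',cv2.resize(p[170:280,190:320],None,fx=6,fy=5.4,interpolation=cv2.INTER_CUBIC) if 0 else cv2.resize(p[175:275,190:320],None,fx=6,fy=6,interpolation=cv2.INTER_CUBIC))
cv2.imwrite('pics/c2.png',cv2.resize(p[175:275,320:450],None,fx=6,fy=6,interpolation=cv2.INTER_CUBIC))
```

```text
(no output)
```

View pics/c1.png

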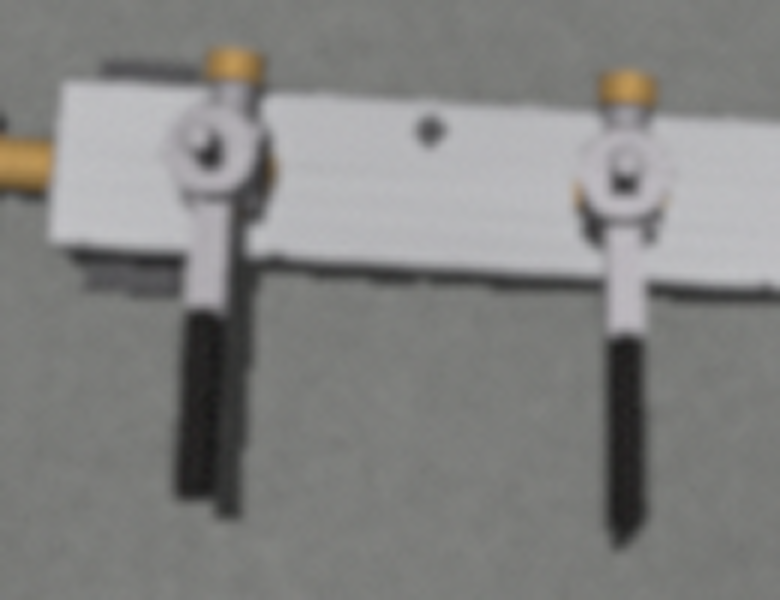

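View pics/c2.png

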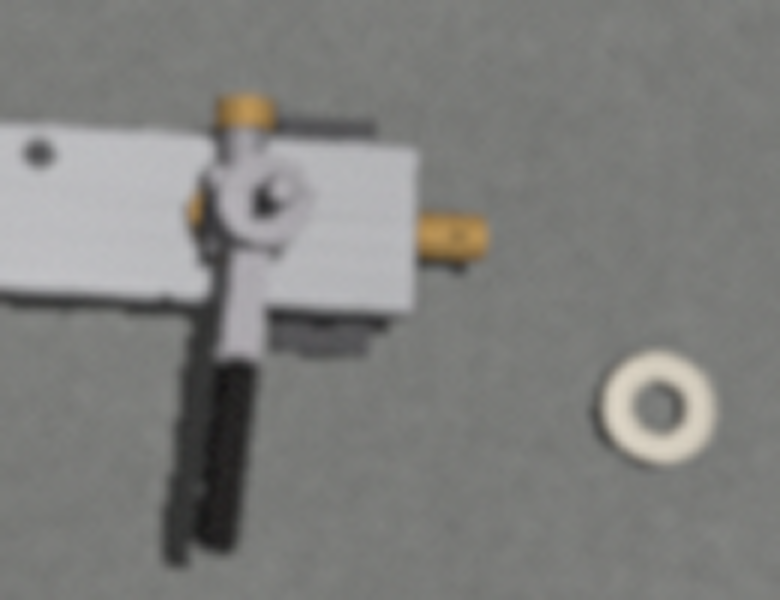

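Run:
```python
from h import *
P={}
for k,nut,post,tip in [('L',(218,152),(203,138),(194,497)),('M',(622,185),(627,163),(622,540))]:
    P[k]=[(190+a/6-.42,175+b/6-.42) for a,b in(nut,post,tip)]
P['R']=[(320+a/6-.42,175+b/6-.42) for a,b in((264,203),(281,188),(216,550))]
for k,v in P.items():
    for n,(q,z) in zip(('nut','post','tip'),zip(v,(.105,.14,.103))): print(k,n,np.round(atz('top',*q,z)[:2],4))
bar=[(190+60/6,175+83/6),(190+50/6,175+243/6),(320+417/6,175+148/6),(320+412/6,175+313/6)]
for b in bar: print('bar',np.round(atz('top',*b,.04)[:2],4))
print('ring',np.round(atz('top',320+659/6-.42,175+408/6-.42,.012)[:2],4))
for n,q in (('jar',(400,155)),('dial',(277,149))): print(n,atz('top',*q,.05))
d=np.load('pics/top0.npy')
for u,v in [(430,236),(226,206),(294,240),(361,215)]: print(atd('top',u,v,d[v,u]))
```

```text
L nut [0.6288 0.1488]
L post [0.629  0.1491]
L tip [0.4975 0.1579]
M nut [ 0.6134 -0.006 ]
M post [ 0.617  -0.0071]
M tip [ 0.4792 -0.0034]
R nut [ 0.6038 -0.1659]
R post [ 0.6051 -0.165 ]
R tip [ 0.4738 -0.1429]
bar [0.6672 0.223 ]
bar [0.6006 0.2264]
bar [ 0.6319 -0.2432]
bar [ 0.5646 -0.2379]
ring [ 0.5269 -0.3431]
jar [ 0.74062138 -0.27133692  0.05      ]
dial [0.76224194 0.02997824 0.05      ]
[ 0.54328271 -0.34670038  0.00891237]
[0.61458393 0.14845455 0.10549903]
[ 0.53440676 -0.00623223  0.10302416]
[ 0.58898572 -0.15980001  0.10332082]
```

>>> move_arm --targets '[{"translation": [0,0,0],"roll": 9.7},{"translation": [0,0,0],"roll": 9.7},{"translation": [0,0,0],"roll": 9.7},{"translation": [2.9,-4.6,0],"roll": 0},{"translation": [2.9,-4.6,0],"roll": 0},{"translation": [2.9,-4.6,0],"roll": 0},{"translation": [2.9,-4.6,0],"roll": 0},{"translation": [2.9,-4.6,0],"roll": 0},{"translation": [2.9,-4.6,0],"roll": 0}]' --claw 0

```text
time_s: 1.23
tcp_pos: [0.4325, -0.2346, 0.2003]
ee_rot: [-3.135, 0.003, -0.1]
wrist_force: [0.8, -0.5, -0.1]
opening: 0.0445
```

```bash
cat >> h.py <<'E'
from scipy.spatial.transform import Rotation as Ro
def go(x,y,z,yaw=-0.075):
    s=robot.state(); R=Ro.from_euler('xyz',s['ee_rot']).as_matrix()
    d=R.T@(np.array([x,y,z])-s['tcp_pos'])*100
    print('t',round(float(s['time_s']),2),'tcp',np.round(s['tcp_pos'],4),'rpy',np.round(s['ee_rot'],3),'shift cm',np.round(d,2),'roll deg',round(float(np.degrees(s['ee_rot'][2]-yaw)),2),'F',np.round(s['wrist_force'],2))
E
python3 -c "
from h import *
go(.493,-.1465,.08)"
```

```text
t 1.23 tcp [ 0.4325 -0.2346  0.2003] rpy [-3.135e+00  3.000e-03 -1.000e-01] shift cm [ 5.18 -9.28 12.08] roll deg -1.45 F [ 0.82 -0.55 -0.12]
```

>>> move_arm --targets '[{"translation": [2.6,-4.6,0],"roll": -1.4},{"translation": [2.6,-4.6,0],"roll": 0},{"translation": [0,0,3],"roll": 0},{"translation": [0,0,3],"roll": 0},{"translation": [0,0,1],"roll": 0},{"translation": [0,0,0],"roll": 0}]'

```text
time_s: 1.98
tcp_pos: [0.4954, -0.1399, 0.1285]
ee_rot: [-3.134, 0.004, -0.069]
wrist_force: [-0.3, 0.2, 0.2]
opening: 0.0444
```

```bash
python3 -c "
from h import *
go(.493,-.1465,.08)
snap('top','t1');snap('scene','s1')
p=cv2.imread('pics/s1.png'); cv2.imwrite('pics/s1c.png',cv2.resize(p[100:280,120:400],None,fx=2.8,fy=2.8,interpolation=cv2.INTER_CUBIC))"
```

```text
t 1.98 tcp [ 0.4954 -0.1399  0.1285] rpy [-3.134  0.004 -0.069] shift cm [-0.17  0.71  4.85] roll deg 0.36 F [-0.32  0.18  0.15]
```

View pics/s1c.png

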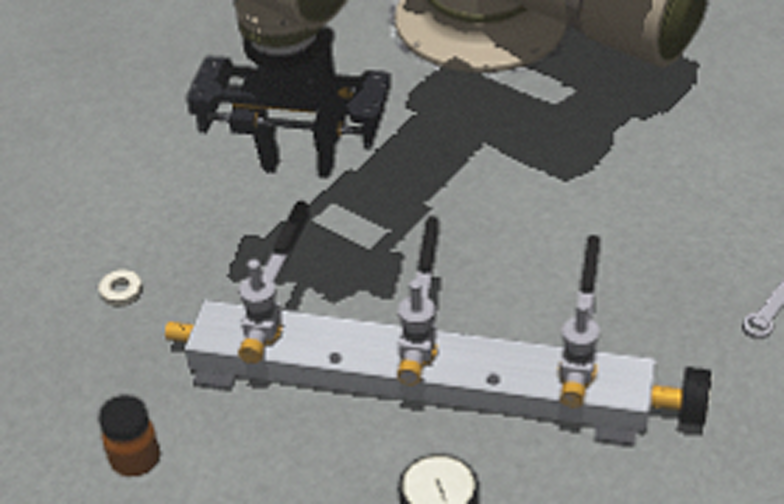

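Run:
```python
from h import *
def proj(n,P):
    c=optics.calibration(n);T=np.linalg.inv(np.array(c['cam_to_world']));K=np.array([[c['fx'],0,c['cx']],[0,c['fy'],c['cy']],[0,0,1.]])
    return cv2.projectPoints(np.array([P],float),cv2.Rodrigues(T[:3,:3])[0],T[:3,3],K,np.array(c['dist_coeffs'],float))[0][0,0]
for P in [(.4954,-.1399,.1285),(.4738,-.1429,.103),(.6045,-.166,.105)]:
    for n in('scene','top'): 
        q=proj(n,P); print(n,q,(q-[120,100])*2.8)
d=np.load('pics/s1.npy')
for u,v in [(216,159),(237,161),(228,174),(236,156)]: print(u,v,d[v,u],atd('scene',u,v,d[v,u]))
```

```text
scene [226.97033851 168.45051693] [299.51694784 191.6614474 ]
top [355.92665331 256.57996732] [660.59462926 438.42390849]
scene [227.9509458  169.82822965] [302.26264825 195.51904302]
top [355.56934213 266.24597321] [659.59415797 465.488725  ]
scene [211.50070792 200.83316503] [256.20198216 282.33286209]
top [363.60292869 208.1061647 ] [682.08820033 302.69726117]
216 159 1.4666188 [ 0.50299059 -0.16652109  0.1691757 ]
237 161 1.4569963 [ 0.50785045 -0.10584051  0.17092372]
228 174 1.5238832 [ 0.48899303 -0.14027148  0.10069116]
236 156 1.4391311 [ 0.51127845 -0.10661968  0.19231867]
```

View pics/t1.png

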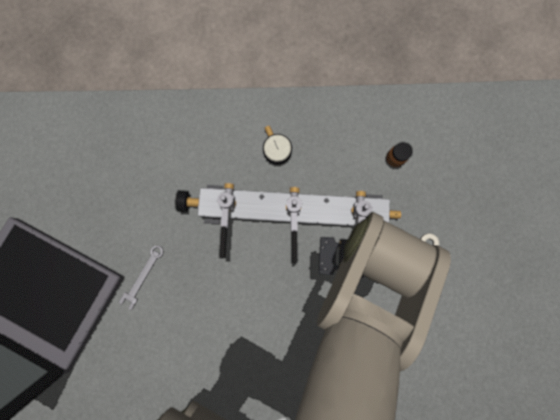

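Run:
```python
from h import *
d=np.load('pics/s1.npy')
for u in (215,216,217,235,236,237):
    print(u,[(v,np.round(atd('scene',u,v,d[v,u]),3).tolist()) for v in range(156,168)])
for u in (226,228,230):
    print(u,[(v,np.round(atd('scene',u,v,d[v,u]),3).tolist()) for v in range(168,178)])
```

```text
215 [(156, [0.501, -0.169, 0.179]), (157, [0.502, -0.169, 0.176]), (158, [0.503, -0.169, 0.173]), (159, [0.507, -0.168, 0.173]), (160, [0.504, -0.17, 0.166]), (161, [0.505, -0.17, 0.163]), (162, [0.328, -0.22, -0.003]), (163, [0.341, -0.217, 0.005]), (164, [0.34, -0.218, -0.001]), (165, [0.343, -0.217, -0.003]), (166, [0.352, -0.215, 0.002]), (167, [0.353, -0.215, -0.002])]
216 [(156, [0.5, -0.166, 0.178]), (157, [0.505, -0.165, 0.178]), (158, [0.505, -0.166, 0.174]), (159, [0.503, -0.167, 0.169]), (160, [0.506, -0.166, 0.168]), (161, [1.579, 0.135, 1.144]), (162, [0.324, -0.218, -0.007]), (163, [0.335, -0.215, -0.0]), (164, [0.337, -0.215, -0.003]), (165, [0.347, -0.213, 0.001]), (166, [0.345, -0.214, -0.005]), (167, [0.353, -0.212, -0.002])]
217 [(156, [0.501, -0.163, 0.179]), (157, [0.501, -0.164, 0.175]), (158, [0.505, -0.163, 0.175]), (159, [0.503, -0.164, 0.169]), (160, [0.503, -0.164, 0.166]), (161, [0.508, -0.163, 0.167]), (162, [1.579, 0.135, 1.144]), (163, [0.334, -0.212, -0.001]), (164, [0.342, -0.211, 0.002]), (165, [0.343, -0.211, -0.002]), (166, [0.349, -0.209, -0.0]), 
[... 1400 characters left out ...]
4, 0.104]), (176, [0.493, -0.146, 0.096]), (177, [1.579, 0.135, 1.144])]
228 [(168, [0.35, -0.173, -0.005]), (169, [0.359, -0.171, -0.002]), (170, [1.579, 0.135, 1.144]), (171, [0.365, -0.171, -0.005]), (172, [0.48, -0.142, 0.1]), (173, [0.485, -0.141, 0.101]), (174, [0.489, -0.14, 0.101]), (175, [0.495, -0.139, 0.102]), (176, [0.496, -0.139, 0.1]), (177, [0.498, -0.139, 0.098])]
230 [(168, [0.351, -0.166, -0.004]), (169, [0.357, -0.165, -0.003]), (170, [0.357, -0.166, -0.007]), (171, [0.368, -0.163, -0.001]), (172, [0.37, -0.163, -0.004]), (173, [0.381, -0.161, 0.002]), (174, [0.379, -0.162, -0.004]), (175, [0.477, -0.138, 0.086]), (176, [0.485, -0.136, 0.089]), (177, [0.48, -0.137, 0.08])]
```

Run:
```python
from h import *
go(.493,-.1465,.08)
p,d=snap('scene','s2')
for u in (215,216,236,237):
    print(u,[(v,np.round(atd('scene',u,v,d[v,u]),3).tolist()) for v in range(158,172)])
go(.493,-.1465,.08)
cv2.imwrite('pics/s2c.png',cv2.resize(p[110:200,180:290],None,fx=6,fy=6,interpolation=cv2.INTER_CUBIC))
```

```text
t 2.08 tcp [ 0.4958 -0.1402  0.1294] rpy [-3.135e+00  2.000e-03 -6.900e-02] shift cm [-0.22  0.68  4.94] roll deg 0.35 F [-0.03  0.12  0.17]
215 [(158, [0.506, -0.168, 0.176]), (159, [0.504, -0.169, 0.17]), (160, [0.509, -0.168, 0.171]), (161, [0.5, -0.171, 0.159]), (162, [0.329, -0.22, -0.002]), (163, [0.334, -0.219, -0.002]), (164, [0.333, -0.22, -0.007]), (165, [0.343, -0.217, -0.003]), (166, [0.343, -0.218, -0.007]), (167, [0.352, -0.216, -0.003]), (168, [0.361, -0.214, 0.001]), (169, [0.358, -0.215, -0.006]), (170, [0.371, -0.211, 0.002]), (171, [0.373, -0.211, -0.001])]
216 [(158, [0.505, -0.166, 0.175]), (159, [0.504, -0.166, 0.17]), (160, [0.504, -0.167, 0.166]), (161, [0.32, -0.219, -0.005]), (162, [0.331, -0.216, -0.0]), (163, [0.335, -0.215, -0.001]), (164, [0.339, -0.215, -0.002]), (165, [0.34, -0.215, -0.005]), (166, [0.345, -0.214, -0.004]), (167, [0.35, -0.213, -0.005]), (168, [0.356, -0.211, -0.003]), (169, [0.362, -0.21, -0.002]), (170, [0.366, -0.21, -0.003]), (171, [0.372, -0.208, -0.001])]
236 [(158, [0.51, -0.107, 0.184]), (159, [0.509, -0.108, 0.179]), (160, [0.
[... 240 characters left out ...]
(168, [0.351, -0.147, -0.002]), (169, [0.358, -0.145, -0.0]), (170, [0.359, -0.145, -0.004]), (171, [0.363, -0.145, -0.004])]
237 [(158, [0.514, -0.104, 0.188]), (159, [0.51, -0.105, 0.18]), (160, [0.508, -0.106, 0.175]), (161, [0.511, -0.105, 0.174]), (162, [0.511, -0.105, 0.17]), (163, [0.324, -0.148, -0.005]), (164, [0.335, -0.146, 0.001]), (165, [0.341, -0.145, 0.002]), (166, [0.344, -0.144, 0.0]), (167, [0.348, -0.144, -0.0]), (168, [0.347, -0.144, -0.005]), (169, [0.351, -0.143, -0.006]), (170, [0.358, -0.142, -0.004]), (171, [0.368, -0.14, 0.0])]
t 2.12 tcp [ 0.4958 -0.1402  0.1296] rpy [-3.135e+00  2.000e-03 -6.900e-02] shift cm [-0.23  0.68  4.95] roll deg 0.35 F [-0.73  0.41  0.45]
```

View pics/s2c.png

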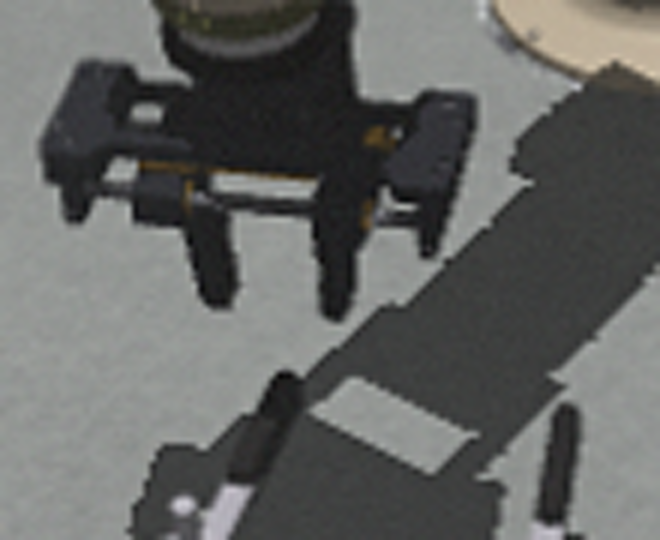

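The gripper is over the right-hand lever (fingers at crop (215,305) and (335,315)). The fingertips look up to ~25 mm higher than the stated TCP, so I'll go deeper, since there is free air under the sleeve.

>>> move_arm --targets '[{"translation": [-0.2,0.5,0],"roll": 0.3},{"translation": [0,0,2],"roll": 0},{"translation": [0,0,2],"roll": 0},{"translation": [0,0,2],"roll": 0},{"translation": [0,0,1.2],"roll": 0},{"translation": [0,0,0],"roll": 0},{"translation": [0,0,0],"roll": 0}]'

```text
time_s: 3.0
tcp_pos: [0.4953, -0.1484, 0.0601]
ee_rot: [-3.139, -0.007, -0.077]
wrist_force: [1.9, -0.8, -0.8]
opening: 0.0445
```

Run:
```python
from h import *
go(.493,-.1465,.055)
p,d=snap('scene','s3')
cv2.imwrite('pics/s3c.png',cv2.resize(p[110:210,180:290],None,fx=6,fy=6,interpolation=cv2.INTER_CUBIC))
```

```text
t 3.0 tcp [ 0.4953 -0.1484  0.0601] rpy [-3.139 -0.007 -0.077] shift cm [-0.25 -0.18  0.51] roll deg -0.12 F [ 1.88 -0.79 -0.77]
```

View pics/s3c.png

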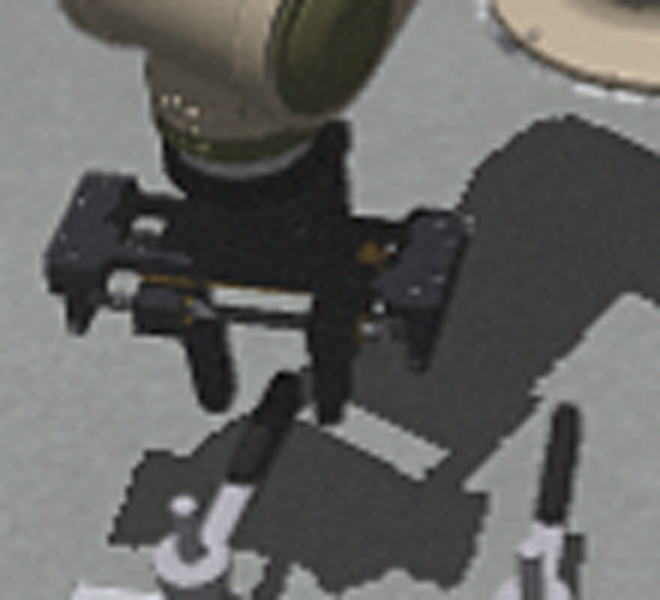

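Run:
```python
from h import *
p,d=snap('scene','s4')
for u in (215,216,234,235):
    print(u,[(v,np.round(atd('scene',u,v,d[v,u]),3).tolist()) for v in range(174,184)])
go(.493,-.1465,.055)
```

```text
215 [(174, [0.504, -0.175, 0.112]), (175, [0.501, -0.176, 0.105]), (176, [0.503, -0.176, 0.103]), (177, [0.503, -0.176, 0.099]), (178, [0.497, -0.178, 0.089]), (179, [0.407, -0.205, -0.003]), (180, [0.411, -0.204, -0.004]), (181, [0.419, -0.202, -0.0]), (182, [0.421, -0.202, -0.003]), (183, [0.43, -0.2, 0.002])]
216 [(174, [0.506, -0.171, 0.114]), (175, [0.504, -0.172, 0.108]), (176, [0.501, -0.174, 0.101]), (177, [0.501, -0.174, 0.097]), (178, [0.503, -0.174, 0.095]), (179, [0.403, -0.203, -0.007]), (180, [0.413, -0.2, -0.001]), (181, [0.42, -0.199, 0.001]), (182, [0.422, -0.199, -0.001]), (183, [0.425, -0.198, -0.003])]
234 [(174, [0.506, -0.118, 0.118]), (175, [0.509, -0.118, 0.117]), (176, [0.51, -0.118, 0.114]), (177, [0.509, -0.119, 0.109]), (178, [0.506, -0.119, 0.103]), (179, [0.509, -0.119, 0.102]), (180, [0.509, -0.119, 0.098]), (181, [0.409, -0.144, -0.005]), (182, [0.413, -0.143, -0.006]), (183, [0.423, -0.141, 0.001])]
235 [(174, [0.506, -0.115, 0.119]), (175, [0.511, -0.115, 0.119]), (176, [0.509, -0.115, 0.114]), (177, [0.506, -0.116, 0.107]), (178, [0.511, -0.115, 0.108]), (179, [0.509, -0.116, 0.102]), (180, [0.511, -0.116, 0.1]), (181, [0.511, -0.116, 0.096]), (182, [0.416, -0.139, -0.002]), (183, [0.421, -0.138, -0.002])]
t 3.1 tcp [ 0.4953 -0.1483  0.0601] rpy [-3.139 -0.007 -0.077] shift cm [-0.25 -0.17  0.51] roll deg -0.12 F [-0.08 -0.13  0.53]
```

>>> move_arm --targets '[{"translation": [0,0,1.2],"roll": 0},{"translation": [0,0.7,0],"roll": 0},{"translation": [0,0.2,0],"roll": 0},{"translation": [0,0,0],"roll": 0}]'

```text
time_s: 3.6
tcp_pos: [0.4949, -0.1582, 0.0478]
ee_rot: [-3.14, -0.008, -0.077]
wrist_force: [-0.9, 0.0, -0.2]
opening: 0.044
```

>>> move_arm --targets '[{"translation": [0,0.2,0],"roll": 0},{"translation": [0,0,0],"roll": 0}]'

```text
time_s: 3.85
tcp_pos: [0.4948, -0.1604, 0.0479]
ee_rot: [-3.14, -0.008, -0.077]
wrist_force: [0.5, 0.5, -0.4]
opening: 0.0439
```

>>> move_arm --targets '[{"translation": [0,0.2,0],"roll": 0},{"translation": [0,0,0],"roll": 0}]'

```text
time_s: 4.1
tcp_pos: [0.4947, -0.1625, 0.0481]
ee_rot: [-3.14, -0.009, -0.077]
wrist_force: [0.2, -1.2, -0.7]
opening: 0.0438
```

>>> move_arm --targets '[{"translation": [0,0.2,0],"roll": 0},{"translation": [0,0,0],"roll": 0}]'

```text
time_s: 4.35
tcp_pos: [0.4943, -0.1639, 0.048]
ee_rot: [-3.139, -0.008, -0.077]
wrist_force: [0.8, 2.3, 0.7]
opening: 0.044
```

>>> move_arm --targets '[{"translation": [0,0.1,0],"roll": 0},{"translation": [0,0,0],"roll": 0},{"translation": [0,0,0],"roll": 0}]'

```text
time_s: 4.72
tcp_pos: [0.4942, -0.1643, 0.0479]
ee_rot: [-3.138, -0.008, -0.077]
wrist_force: [0.9, 2.0, 1.0]
opening: 0.0443
```

>>> move_arm --targets '[{"translation": [0,0.1,0],"roll": 0},{"translation": [0,0,0],"roll": 0}]'

```text
time_s: 4.97
tcp_pos: [0.4941, -0.165, 0.0479]
ee_rot: [-3.137, -0.008, -0.077]
wrist_force: [-0.6, 3.7, 1.2]
opening: 0.0439
```

Run:
```python
from h import *
go(.493,-.1465,.055)
p,d=snap('scene','s5')
go(.493,-.1465,.055)
cv2.imwrite('pics/s5c.png',cv2.resize(p[110:210,180:290],None,fx=6,fy=6,interpolation=cv2.INTER_CUBIC))
```

```text
t 4.97 tcp [ 0.4941 -0.165   0.0479] rpy [-3.137 -0.008 -0.077] shift cm [-0.24 -1.84 -0.7 ] roll deg -0.11 F [-0.56  3.7   1.25]
t 5.03 tcp [ 0.494  -0.165   0.0479] rpy [-3.137 -0.007 -0.077] shift cm [-0.24 -1.84 -0.7 ] roll deg -0.11 F [0.44 3.66 0.01]
```

View pics/s5c.png

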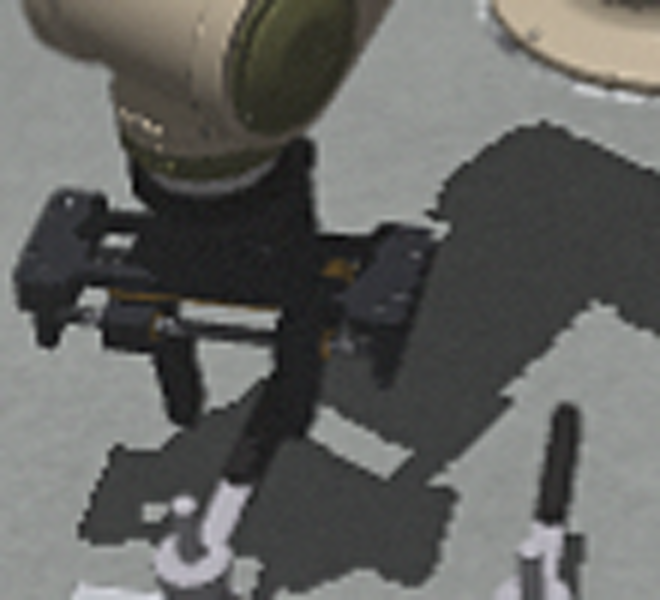

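Contact force rises ~1.7 N/mm immediately, and the image at t=5.03 shows the finger against the sleeve with the lever hardly moved. That makes the right lever sound, so on to the middle one.

>>> move_arm --targets '[{"translation": [0,-1.5,0],"roll": 0},{"translation": [0,0,-4],"roll": 0},{"translation": [0,0,-4],"roll": 0},{"translation": [0,-5,-1],"roll": 0},{"translation": [0,-5,0],"roll": 0},{"translation": [0,-4.5,0],"roll": 0},{"translation": [0,0,0],"roll": 0}]'

```text
time_s: 5.9
tcp_pos: [0.5065, 0.0002, 0.1416]
ee_rot: [3.141, -0.011, -0.077]
wrist_force: [0.2, -0.9, 0.1]
opening: 0.044
```

```bash
python3 -c "
from h import *
go(.502,-.005,.048)"
```

```text
t 5.9 tcp [5.065e-01 2.000e-04 1.416e-01] rpy [ 3.141 -0.011 -0.077] shift cm [-0.51  0.54  9.35] roll deg -0.14 F [ 0.21 -0.86  0.13]
```

>>> move_arm --targets '[{"translation": [-0.4,0.5,0],"roll": 0},{"translation": [0,0,3],"roll": 0},{"translation": [0,0,3],"roll": 0},{"translation": [0,0,3],"roll": 0},{"translation": [0,0,0.2],"roll": 0},{"translation": [0,-0.6,0],"roll": 0},{"translation": [0,-0.4,0],"roll": 0},{"translation": [0,0,0],"roll": 0}]'

```text
time_s: 6.9
tcp_pos: [0.5048, -0.0012, 0.0503]
ee_rot: [3.137, -0.018, -0.084]
wrist_force: [-0.2, 0.5, -0.3]
opening: 0.0437
```

>>> move_arm --targets '[{"translation": [0,-0.2,0],"roll": 0},{"translation": [0,0,0],"roll": 0}]'

```text
time_s: 7.15
tcp_pos: [0.5053, 0.001, 0.0511]
ee_rot: [3.137, -0.019, -0.083]
wrist_force: [-0.2, -0.4, -0.6]
opening: 0.0439
```

>>> move_arm --targets '[{"translation": [0,-0.2,0],"roll": 0},{"translation": [0,0,0],"roll": 0}]'

```text
time_s: 7.4
tcp_pos: [0.5055, 0.0032, 0.0511]
ee_rot: [3.137, -0.019, -0.083]
wrist_force: [-0.4, 0.1, -1.0]
opening: 0.0443
```

>>> move_arm --targets '[{"translation": [0,-0.2,0],"roll": 0},{"translation": [0,0,0],"roll": 0}]'

```text
time_s: 7.65
tcp_pos: [0.5057, 0.0053, 0.0511]
ee_rot: [3.137, -0.019, -0.083]
wrist_force: [-0.6, -0.1, 0.1]
opening: 0.044
```

>>> move_arm --targets '[{"translation": [0,-0.2,0],"roll": 0},{"translation": [0,-0.2,0],"roll": 0},{"translation": [0,0,0],"roll": 0}]'

```text
time_s: 8.02
tcp_pos: [0.5057, 0.0089, 0.051]
ee_rot: [3.135, -0.018, -0.083]
wrist_force: [-0.1, -3.7, -0.3]
opening: 0.0444
```

>>> move_arm --targets '[{"translation": [0,-0.2,0],"roll": 0},{"translation": [0,0,0],"roll": 0}]'

```text
time_s: 8.28
tcp_pos: [0.5057, 0.0102, 0.051]
ee_rot: [3.134, -0.018, -0.083]
wrist_force: [-1.9, -5.3, 0.0]
opening: 0.0443
```

>>> move_arm --targets '[{"translation": [0,-0.2,0],"roll": 0},{"translation": [0,0,0],"roll": 0}]'

```text
time_s: 8.52
tcp_pos: [0.5056, 0.011, 0.0509]
ee_rot: [3.131, -0.017, -0.083]
wrist_force: [-1.5, -6.7, -0.0]
opening: 0.0441
```

Run:
```python
from h import *
go(.502,-.005,.048)
p,d=snap('scene','s6')
go(.502,-.005,.048)
cv2.imwrite('pics/s6c.png',cv2.resize(p[110:210,220:330],None,fx=6,fy=6,interpolation=cv2.INTER_CUBIC))
```

```text
t 8.53 tcp [0.5056 0.011  0.0509] rpy [ 3.131 -0.017 -0.083] shift cm [-0.23  1.62  0.31] roll deg -0.44 F [-1.54 -6.74 -0.04]
t 8.57 tcp [0.5056 0.0109 0.0509] rpy [ 3.131 -0.017 -0.083] shift cm [-0.23  1.61  0.3 ] roll deg -0.45 F [-1.1  -6.73  0.35]
```

View pics/s6c.png

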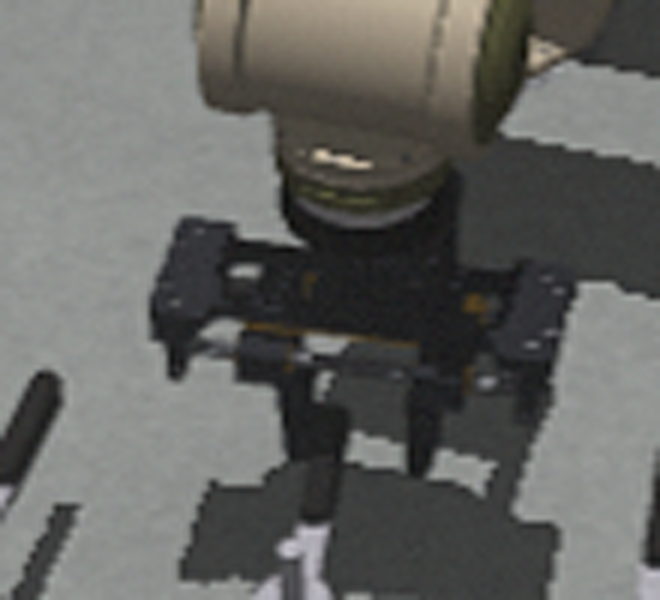

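The middle lever pushes back at once too (~6.7 N after ~3 mm; the finger sits at the sleeve at crop (310,420)), so it is sound. On to the left lever.

>>> move_arm --targets '[{"translation": [0,1.5,0],"roll": 0},{"translation": [0,0,-4],"roll": 0},{"translation": [0,0,-4],"roll": 0},{"translation": [0,-5,-1],"roll": 0},{"translation": [0,-5.5,0],"roll": 0},{"translation": [0,-5.5,0],"roll": 0},{"translation": [0,0,0],"roll": 0}]'

```text
time_s: 9.45
tcp_pos: [0.5183, 0.1574, 0.1432]
ee_rot: [3.137, -0.02, -0.088]
wrist_force: [-0.1, -1.2, -0.7]
opening: 0.0443
```

```bash
python3 -c "
from h import *
go(.514,.158,.048)"
```

```text
t 9.45 tcp [0.5183 0.1574 0.1432] rpy [ 3.137 -0.02  -0.088] shift cm [-0.62 -0.06  9.51] roll deg -0.73 F [-0.08 -1.18 -0.67]
```

>>> move_arm --targets '[{"translation": [-0.4,0,0],"roll": -0.7},{"translation": [0,0,3],"roll": 0},{"translation": [0,0,3],"roll": 0},{"translation": [0,0,3],"roll": 0},{"translation": [0,0,0.4],"roll": 0},{"translation": [0,-0.6,0],"roll": 0},{"translation": [0,-0.6,0],"roll": 0},{"translation": [0,0,0],"roll": 0}]'

```text
time_s: 10.45
tcp_pos: [0.5187, 0.1628, 0.0503]
ee_rot: [3.138, -0.025, -0.081]
wrist_force: [-0.5, 0.7, 0.6]
opening: 0.0442
```

>>> move_arm --targets '[{"translation": [0,-0.3,0],"roll": 0},{"translation": [0,0,0],"roll": 0}]'

```text
time_s: 10.7
tcp_pos: [0.5192, 0.1663, 0.0512]
ee_rot: [3.139, -0.027, -0.081]
wrist_force: [0.5, -0.7, 0.7]
opening: 0.044
```

>>> move_arm --targets '[{"translation": [0,-0.3,0],"roll": 0},{"translation": [0,0,0],"roll": 0}]'

```text
time_s: 10.95
tcp_pos: [0.5195, 0.1695, 0.0512]
ee_rot: [3.139, -0.027, -0.081]
wrist_force: [-0.6, 0.2, -0.4]
opening: 0.0442
```

>>> move_arm --targets '[{"translation": [0,-0.3,0],"roll": 0},{"translation": [0,0,0],"roll": 0}]'

```text
time_s: 11.2
tcp_pos: [0.5197, 0.1727, 0.0511]
ee_rot: [3.139, -0.026, -0.081]
wrist_force: [-0.2, -0.1, 0.3]
opening: 0.044
```

Run:
```python
from h import *
go(.514,.158,.048)
p,d=snap('scene','s7')
cv2.imwrite('pics/s7c.png',cv2.resize(p[120:220,280:390],None,fx=6,fy=6,interpolation=cv2.INTER_CUBIC))
```

```text
t 11.2 tcp [0.5197 0.1727 0.0511] rpy [ 3.139 -0.026 -0.081] shift cm [-0.46  1.51  0.3 ] roll deg -0.33 F [-0.21 -0.12  0.29]
```

View pics/s7c.png

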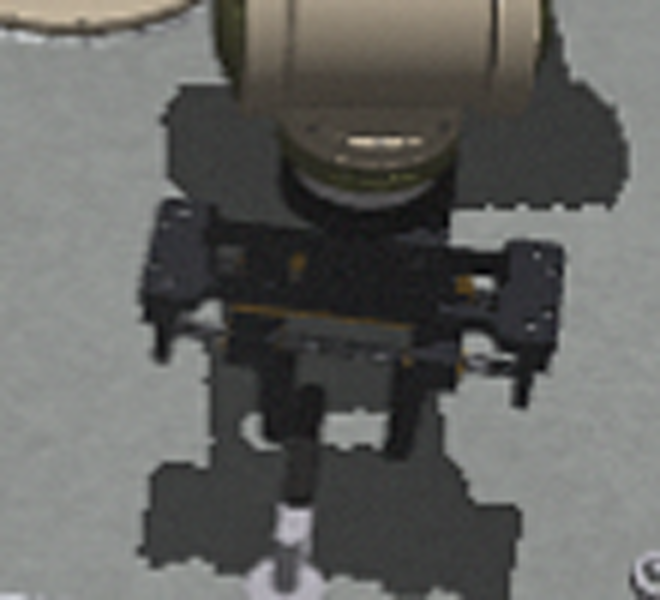

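>>> move_arm --targets '[{"translation": [0,-0.3,0],"roll": 0},{"translation": [0,0,0],"roll": 0}]'

```text
time_s: 11.5
tcp_pos: [0.5199, 0.1757, 0.0511]
ee_rot: [3.139, -0.026, -0.081]
wrist_force: [-0.8, -1.2, -0.1]
opening: 0.0442
```

>>> move_arm --targets '[{"translation": [0,-0.3,0],"roll": 0},{"translation": [0,0,0],"roll": 0}]'

```text
time_s: 11.75
tcp_pos: [0.5201, 0.1789, 0.051]
ee_rot: [3.139, -0.026, -0.081]
wrist_force: [-0.1, -0.0, 0.2]
opening: 0.0441
```

>>> move_arm --targets '[{"translation": [0,-0.3,0],"roll": 0},{"translation": [0,0,0],"roll": 0}]'

```text
time_s: 12.0
tcp_pos: [0.5204, 0.1821, 0.051]
ee_rot: [3.139, -0.026, -0.081]
wrist_force: [-0.1, -0.7, 0.7]
opening: 0.0436
```

>>> move_arm --targets '[{"translation": [0,-0.3,0],"roll": 0},{"translation": [0,0,0],"roll": 0}]'

```text
time_s: 12.25
tcp_pos: [0.5207, 0.1853, 0.051]
ee_rot: [3.139, -0.026, -0.081]
wrist_force: [1.6, -0.2, -0.6]
opening: 0.0443
```

It moves freely (about 12 mm past contact with no force): this is the worn lever. I'll keep going to the end of its play.

>>> move_arm --targets '[{"translation": [0,-0.2,0],"roll": 0},{"translation": [0,0,0],"roll": 0}]'

```text
time_s: 12.5
tcp_pos: [0.5209, 0.1874, 0.051]
ee_rot: [3.139, -0.026, -0.081]
wrist_force: [-0.7, -0.4, 0.1]
opening: 0.0441
```

>>> move_arm --targets '[{"translation": [0,-0.2,0],"roll": 0},{"translation": [0,0,0],"roll": 0}]'

```text
time_s: 12.75
tcp_pos: [0.5211, 0.1895, 0.051]
ee_rot: [3.139, -0.026, -0.081]
wrist_force: [0.1, -0.5, 0.6]
opening: 0.044
```

>>> move_arm --targets '[{"translation": [0,-0.2,0],"roll": 0},{"translation": [0,0,0],"roll": 0}]'

```text
time_s: 13.0
tcp_pos: [0.5213, 0.1916, 0.051]
ee_rot: [3.139, -0.026, -0.081]
wrist_force: [-0.7, -0.5, 0.2]
opening: 0.0439
```

>>> move_arm --targets '[{"translation": [0,-0.2,0],"roll": 0},{"translation": [0,0,0],"roll": 0}]'

```text
time_s: 13.25
tcp_pos: [0.5215, 0.1938, 0.051]
ee_rot: [3.139, -0.026, -0.081]
wrist_force: [-0.6, 0.3, -0.6]
opening: 0.044
```

>>> move_arm --targets '[{"translation": [0,-0.2,0],"roll": 0},{"translation": [0,0,0],"roll": 0}]'

```text
time_s: 13.5
tcp_pos: [0.5216, 0.1959, 0.051]
ee_rot: [3.139, -0.026, -0.081]
wrist_force: [0.7, 0.8, -0.7]
opening: 0.0436
```

>>> move_arm --targets '[{"translation": [0,-0.2,0],"roll": 0},{"translation": [0,0,0],"roll": 0}]'

```text
time_s: 13.75
tcp_pos: [0.5218, 0.198, 0.051]
ee_rot: [3.139, -0.026, -0.081]
wrist_force: [-0.3, -0.2, -1.2]
opening: 0.0445
```

Run:
```python
from h import *
go(.514,.158,.048)
p,d=snap('scene','s8')
cv2.imwrite('pics/s8c.png',cv2.resize(p[120:220,280:390],None,fx=6,fy=6,interpolation=cv2.INTER_CUBIC))
```

```text
t 13.75 tcp [0.5218 0.198  0.051 ] rpy [ 3.139 -0.026 -0.081] shift cm [-0.46  4.05  0.3 ] roll deg -0.35 F [-0.34 -0.24 -1.23]
```

View pics/s8c.png

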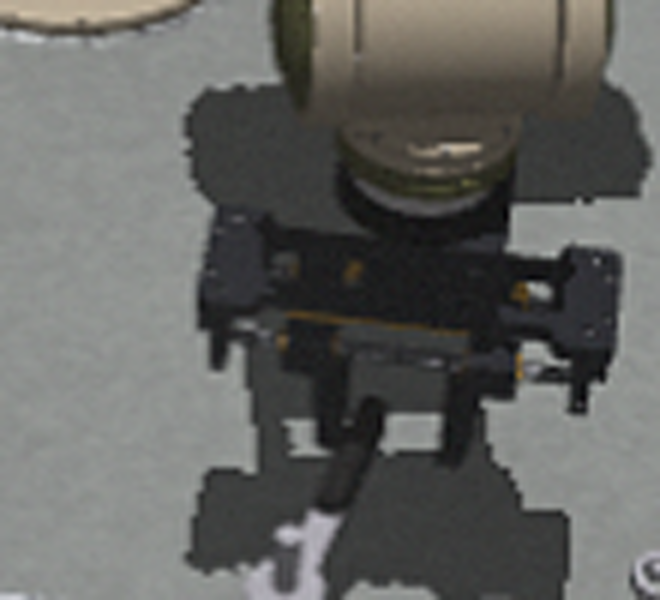

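The left lever now leans clearly to the left, tip at crop (372,405), and still moves loosely. Continuing.

>>> move_arm --targets '[{"translation": [0,-0.2,0],"roll": 0},{"translation": [0,0,0],"roll": 0}]'

```text
time_s: 14.05
tcp_pos: [0.522, 0.2001, 0.051]
ee_rot: [3.139, -0.026, -0.081]
wrist_force: [0.1, -1.1, 0.4]
opening: 0.044
```

>>> move_arm --targets '[{"translation": [0,-0.2,0],"roll": 0},{"translation": [0,0,0],"roll": 0}]'

```text
time_s: 14.3
tcp_pos: [0.5221, 0.2022, 0.051]
ee_rot: [3.138, -0.026, -0.081]
wrist_force: [0.6, 0.2, 0.1]
opening: 0.0441
```

>>> move_arm --targets '[{"translation": [0,-0.2,0],"roll": 0},{"translation": [0,0,0],"roll": 0}]'

```text
time_s: 14.55
tcp_pos: [0.5225, 0.2037, 0.0509]
ee_rot: [3.137, -0.027, -0.081]
wrist_force: [0.4, -2.6, 0.8]
opening: 0.0441
```

>>> move_arm --targets '[{"translation": [0,-0.2,0],"roll": 0},{"translation": [0,0,0],"roll": 0}]'

```text
time_s: 14.8
tcp_pos: [0.5229, 0.2051, 0.0509]
ee_rot: [3.136, -0.027, -0.081]
wrist_force: [0.6, -4.5, 0.4]
opening: 0.0439
```

>>> move_arm --targets '[{"translation": [0,-0.2,0],"roll": 0},{"translation": [0,-0.1,0],"roll": 0},{"translation": [0,0,0],"roll": 0}]'

```text
time_s: 15.18
tcp_pos: [0.5232, 0.2063, 0.0507]
ee_rot: [3.133, -0.026, -0.081]
wrist_force: [0.3, -5.4, 0.4]
opening: 0.0446
```

>>> move_arm --targets '[{"translation": [0,-0.05,0],"roll": 0},{"translation": [0,-0.05,0],"roll": 0},{"translation": [0,0,0],"roll": 0}]'

```text
time_s: 15.55
tcp_pos: [0.523, 0.2057, 0.0505]
ee_rot: [3.13, -0.025, -0.082]
wrist_force: [-0.2, -5.1, -0.4]
opening: 0.0441
```

>>> move_arm --targets '[{"translation": [0,1.0,0],"roll": 0},{"translation": [0,1.0,0],"roll": 0},{"translation": [0,0.4,0],"roll": 0},{"translation": [0,0.4,0],"roll": 0},{"translation": [0,0.4,0],"roll": 0},{"translation": [0,0.4,0],"roll": 0},{"translation": [0,0.4,0],"roll": 0},{"translation": [0,0.4,0],"roll": 0},{"translation": [0,0.4,0],"roll": 0},{"translation": [0,0,0],"roll": 0}]'

```text
time_s: 16.8
tcp_pos: [0.5185, 0.1558, 0.0511]
ee_rot: [3.132, -0.025, -0.082]
wrist_force: [0.1, 1.4, 0.1]
opening: 0.0443
```

```bash
python3 -c "
from h import *
go(.520,.158,.048)"
```

```text
t 16.8 tcp [0.5185 0.1558 0.0511] rpy [ 3.132 -0.025 -0.082] shift cm [ 0.12 -0.23  0.31] roll deg -0.41 F [0.07 1.37 0.09]
```

>>> move_arm --targets '[{"translation": [0,0.3,0],"roll": 0},{"translation": [0,0.3,0],"roll": 0},{"translation": [0,0,0],"roll": 0}]'

```text
time_s: 17.18
tcp_pos: [0.518, 0.1495, 0.0512]
ee_rot: [3.132, -0.025, -0.082]
wrist_force: [0.0, 0.3, -0.5]
opening: 0.044
```

>>> move_arm --targets '[{"translation": [0,0.3,0],"roll": 0},{"translation": [0,0.3,0],"roll": 0},{"translation": [0,0,0],"roll": 0}]'

```text
time_s: 17.55
tcp_pos: [0.5174, 0.1431, 0.0512]
ee_rot: [3.132, -0.025, -0.082]
wrist_force: [0.1, 0.6, -0.1]
opening: 0.044
```

>>> move_arm --targets '[{"translation": [0,0.3,0],"roll": 0},{"translation": [0,0,0],"roll": 0}]'

```text
time_s: 17.8
tcp_pos: [0.5172, 0.1399, 0.0513]
ee_rot: [3.132, -0.025, -0.082]
wrist_force: [-0.8, -0.1, -0.2]
opening: 0.0443
```

>>> move_arm --targets '[{"translation": [0,0.3,0],"roll": 0},{"translation": [0,0,0],"roll": 0}]'

```text
time_s: 18.05
tcp_pos: [0.517, 0.1367, 0.0513]
ee_rot: [3.132, -0.025, -0.082]
wrist_force: [0.1, -0.0, 0.3]
opening: 0.0438
```

>>> move_arm --targets '[{"translation": [0,0.25,0],"roll": 0},{"translation": [0,0,0],"roll": 0}]'

```text
time_s: 18.3
tcp_pos: [0.5168, 0.1341, 0.0514]
ee_rot: [3.132, -0.025, -0.082]
wrist_force: [-0.1, -0.2, 0.3]
opening: 0.0441
```

>>> move_arm --targets '[{"translation": [0,0.25,0],"roll": 0},{"translation": [0,0,0],"roll": 0}]'

```text
time_s: 18.55
tcp_pos: [0.5166, 0.1314, 0.0514]
ee_rot: [3.132, -0.025, -0.082]
wrist_force: [-0.6, -0.4, -0.7]
opening: 0.0443
```

>>> move_arm --targets '[{"translation": [0,0.25,0],"roll": 0},{"translation": [0,0,0],"roll": 0}]'

```text
time_s: 18.8
tcp_pos: [0.5164, 0.1287, 0.0514]
ee_rot: [3.132, -0.025, -0.082]
wrist_force: [0.2, -0.7, 0.2]
opening: 0.0441
```

>>> move_arm --targets '[{"translation": [0,0.25,0],"roll": 0},{"translation": [0,0,0],"roll": 0}]'

```text
time_s: 19.05
tcp_pos: [0.5162, 0.1261, 0.0515]
ee_rot: [3.132, -0.025, -0.082]
wrist_force: [-0.1, -0.4, 0.2]
opening: 0.0442
```

>>> move_arm --targets '[{"translation": [0,0.2,0],"roll": 0},{"translation": [0,0,0],"roll": 0}]'

```text
time_s: 19.3
tcp_pos: [0.516, 0.1239, 0.0515]
ee_rot: [3.132, -0.025, -0.082]
wrist_force: [-0.1, 0.5, 0.5]
opening: 0.0439
```

>>> move_arm --targets '[{"translation": [0,0.2,0],"roll": 0},{"translation": [0,0,0],"roll": 0}]'

```text
time_s: 19.55
tcp_pos: [0.5158, 0.1218, 0.0515]
ee_rot: [3.132, -0.025, -0.082]
wrist_force: [-0.1, 0.1, -0.0]
opening: 0.0444
```

>>> move_arm --targets '[{"translation": [0,0.2,0],"roll": 0},{"translation": [0,0,0],"roll": 0}]'

```text
time_s: 19.8
tcp_pos: [0.5157, 0.1198, 0.0515]
ee_rot: [3.132, -0.025, -0.082]
wrist_force: [-0.9, -0.1, -0.3]
opening: 0.0441
```

>>> move_arm --targets '[{"translation": [0,0.2,0],"roll": 0},{"translation": [0,0,0],"roll": 0}]'

```text
time_s: 20.05
tcp_pos: [0.5158, 0.1181, 0.0516]
ee_rot: [3.133, -0.026, -0.082]
wrist_force: [1.1, 2.7, -0.4]
opening: 0.0439
```

>>> move_arm --targets '[{"translation": [0,0.2,0],"roll": 0},{"translation": [0,0,0],"roll": 0}]'

```text
time_s: 20.3
tcp_pos: [0.5159, 0.1166, 0.0517]
ee_rot: [3.135, -0.027, -0.082]
wrist_force: [1.5, 5.4, -1.1]
opening: 0.044
```

>>> move_arm --targets '[{"translation": [0,0.2,0],"roll": 0},{"translation": [0,0,0],"roll": 0}]'

```text
time_s: 20.55
tcp_pos: [0.5161, 0.1156, 0.0517]
ee_rot: [3.137, -0.028, -0.082]
wrist_force: [0.8, 6.7, 0.2]
opening: 0.0443
```

>>> move_arm --targets '[{"translation": [0,0.1,0],"roll": 0},{"translation": [0,0.1,0],"roll": 0},{"translation": [0,0.1,0],"roll": 0}]'

```text
time_s: 20.92
tcp_pos: [0.5163, 0.1145, 0.0517]
ee_rot: [3.14, -0.029, -0.082]
wrist_force: [1.9, 8.8, -2.1]
opening: 0.0439
```

Run:
```python
from h import *
p,d=snap('scene','s9')
go(.514,.158,.048)
cv2.imwrite('pics/s9c.png',cv2.resize(p[120:220,270:380],None,fx=6,fy=6,interpolation=cv2.INTER_CUBIC))
```

```text
t 20.98 tcp [0.5163 0.1145 0.0517] rpy [ 3.14  -0.029 -0.082] shift cm [-0.6  -4.31  0.35] roll deg -0.4 F [ 2.62  6.91 -1.28]
```

View pics/s9c.png

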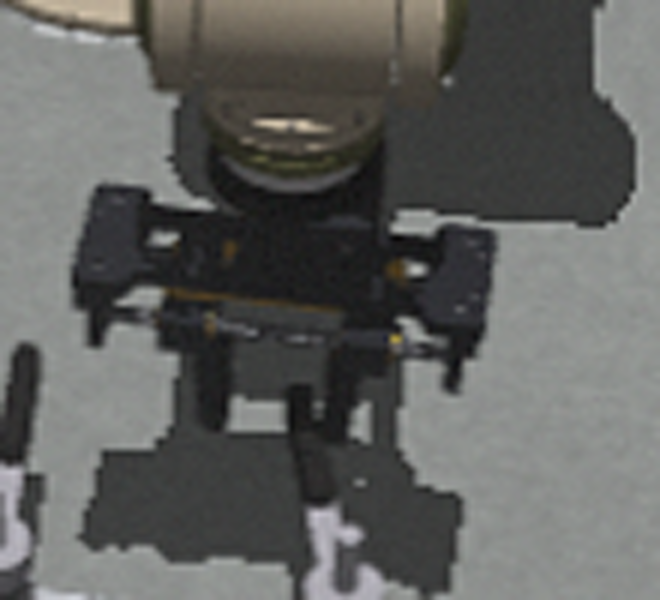

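The worn lever now lies over to the right with the finger on its left side (tip at crop (298,395)); it was held at >5 N for over 0.5 s. I'll release and head for the ring.

>>> move_arm --targets '[{"translation": [0,-0.6,0],"roll": 0},{"translation": [0,-1.0,0],"roll": 0},{"translation": [0,0,-5],"roll": 0},{"translation": [0,0,-5],"roll": 0},{"translation": [0,6,-1],"roll": 0},{"translation": [0,6,-1],"roll": 0},{"translation": [0,6,0],"roll": 0},{"translation": [0,6,0],"roll": 0},{"translation": [0,6,0],"roll": 0},{"translation": [0,0,0],"roll": 0}]' --claw 1

```text
time_s: 22.22
tcp_pos: [0.4894, -0.1754, 0.1777]
ee_rot: [3.132, -0.028, -0.078]
wrist_force: [-0.5, 0.6, 0.4]
opening: 0.0885
```

Run:
```python
from h import *
go(.527,-.343,.06)
p,d=snap('top','t3')
cv2.imwrite('pics/t3c.png',cv2.resize(p[175:275,190:320],None,fx=6,fy=6,interpolation=cv2.INTER_CUBIC))
```

```text
t 22.23 tcp [ 0.4894 -0.1754  0.1777] rpy [ 3.132 -0.028 -0.078] shift cm [ 4.72 16.31 12.06] roll deg -0.15 F [-0.54  0.62  0.42]
```

View pics/t3c.png

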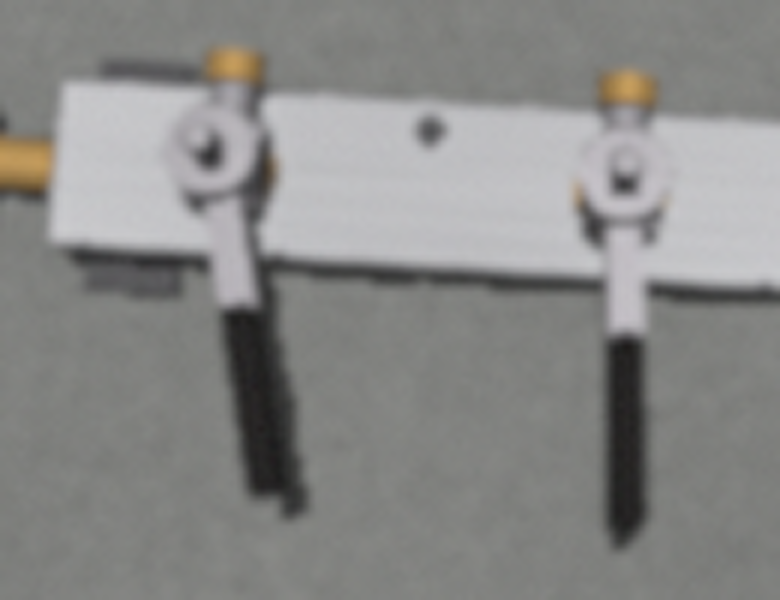

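The left lever lies over to the right on its own (tip at crop (272,493), about -29 mm). Next, above the ring.

>>> move_arm --targets '[{"translation": [1.6,5.6,0],"roll": 0},{"translation": [1.6,5.6,0],"roll": 0},{"translation": [1.4,5,0],"roll": 0},{"translation": [0,0,5],"roll": 0},{"translation": [0,0,4],"roll": 0},{"translation": [0,0,0],"roll": 0}]'

```text
time_s: 23.02
tcp_pos: [0.5306, -0.3352, 0.0892]
ee_rot: [3.133, -0.028, -0.065]
wrist_force: [0.4, -0.0, 0.5]
opening: 0.0884
```

Run:
```python
from h import *
go(.527,-.343,.06)
p,d=snap('scene','s10')
cv2.imwrite('pics/s10c.png',cv2.resize(p[120:230,110:230],None,fx=6,fy=5.4,interpolation=cv2.INTER_CUBIC))
p,d=snap('top','t4')
cv2.imwrite('pics/t4c.png',cv2.resize(p[190:290,370:490],None,fx=6,fy=6,interpolation=cv2.INTER_CUBIC))
go(.527,-.343,.06)
```

```text
t 23.02 tcp [ 0.5306 -0.3352  0.0892] rpy [ 3.133 -0.028 -0.065] shift cm [-0.39  0.77  2.92] roll deg 0.57 F [ 0.43 -0.01  0.55]
t 23.12 tcp [ 0.5318 -0.3366  0.0927] rpy [ 3.128 -0.033 -0.065] shift cm [-0.55  0.62  3.27] roll deg 0.58 F [-0.97  0.46  0.08]
```

View pics/s10c.png

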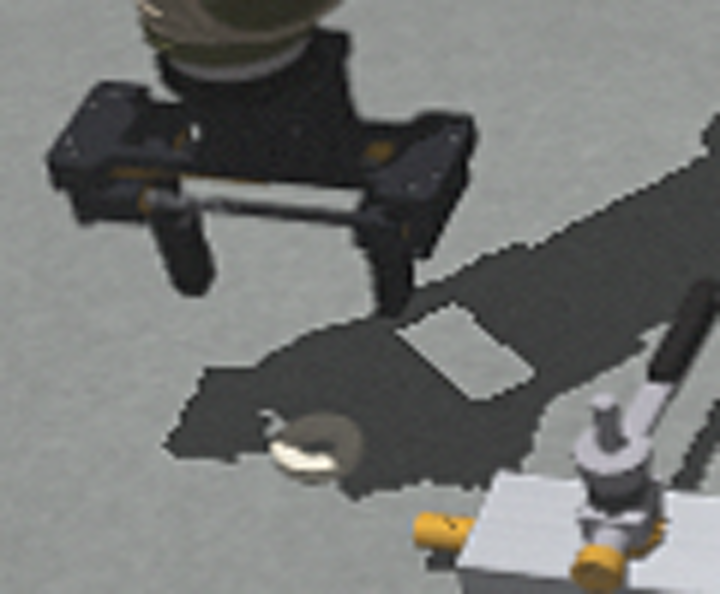

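View pics/t4c.png

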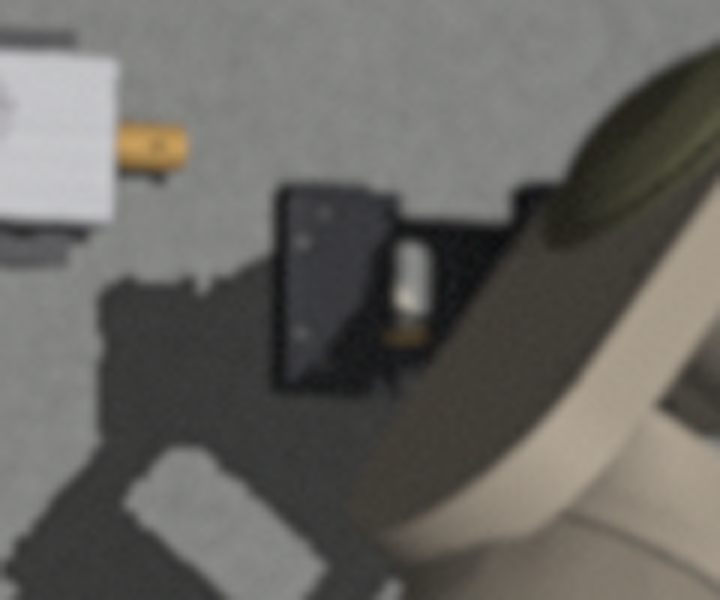

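```bash
cat >> h.py <<'E'
def proj(n,P):
    c=optics.calibration(n);T=np.linalg.inv(np.array(c['cam_to_world']));K=np.array([[c['fx'],0,c['cx']],[0,c['fy'],c['cy']],[0,0,1.]])
    return cv2.projectPoints(np.array([P],float),cv2.Rodrigues(T[:3,:3])[0],T[:3,3],K,np.array(c['dist_coeffs'],float))[0][0,0]
E
python3 - <<'E'
from h import *
print(proj('scene',(.531,-.336,.09)),proj('scene',(.527,-.343,.012)))
d=np.load('pics/s10.npy')
for u in (141,142,143,174,175,176): print(u,[(v,np.round(atd('scene',u,v,d[v,u]),3).tolist()) for v in range(168,179) if 0<d[v,u]<1.6])
p=cv2.imread('pics/s10.png')
print('ring scene',atz('scene',162.0,201,.012))
pts=[atd('scene',u,v,d[v,u]) for u in range(145,180) for v in range(190,212) if d[v,u]>0]
pts=np.array(pts); k=(pts[:,2]>.008)&(pts[:,2]<.02); print(k.sum(),pts[k].mean(0),pts[k].min(0),pts[k].max(0))
E
```

```text
[159.93759212 182.3097231 ] [162.50283545 199.72977208]
141 [(168, [0.536, -0.381, 0.147]), (169, [0.532, -0.383, 0.139]), (170, [0.536, -0.382, 0.139]), (171, [0.533, -0.384, 0.133]), (172, [0.537, -0.383, 0.133]), (173, [0.537, -0.384, 0.129])]
142 [(168, [0.536, -0.377, 0.148]), (169, [0.537, -0.378, 0.145]), (170, [0.535, -0.38, 0.139]), (171, [0.535, -0.38, 0.136]), (172, [0.537, -0.38, 0.133]), (173, [0.535, -0.382, 0.127]), (174, [0.537, -0.382, 0.125])]
143 [(168, [0.528, -0.378, 0.141]), (169, [0.528, -0.379, 0.136]), (170, [0.534, -0.377, 0.139]), (171, [0.536, -0.377, 0.136]), (172, [0.536, -0.378, 0.132]), (173, [0.531, -0.381, 0.124]), (174, [0.538, -0.378, 0.127])]
174 [(168, [0.544, -0.279, 0.163]), (169, [0.546, -0.278, 0.161]), (170, [0.545, -0.28, 0.156]), (171, [0.546, -0.28, 0.154]), (172, [0.545, -0.281, 0.149]), (173, [0.543, -0.282, 0.143]), (174, [0.548, -0.281, 0.144]), (175, [0.55, -0.281, 0.142]), (176, [0.544, -0.283, 0.132]), (177, [0.542, -0.285, 0.126]), (178, [0.547, -0.284, 0.127])]
175 [(168, [0.543, -0.276, 0.163]), (169, [0.541, -0.278, 0.157]), (170, [0.541, -0.278, 0.153]), (171, [0.544, -0.278, 0.152]), (172, [0.542, -0.279, 0.146]), (173, [0.546, -0.278, 0.146]), (174, [0.543, -0.28, 0.139]), (175, [0.543, -0.281, 0.135]), (176, [0.545, -0.28, 0.134]), (177, [0.542, -0.282, 0.126])]
176 [(168, [0.543, -0.273, 0.163]), (169, [0.543, -0.274, 0.159]), (170, [0.543, -0.274, 0.155]), (171, [0.545, -0.274, 0.153]), (172, [0.548, -0.274, 0.152]), (173, [0.546, -0.275, 0.147]), (174, [0.547, -0.275, 0.143]), (175, [0.549, -0.275, 0.141]), (176, [0.543, -0.278, 0.132]), (177, [0.542, -0.279, 0.127])]
ring scene [ 0.53238024 -0.34315548  0.012     ]
70 [ 0.53496718 -0.34159926  0.01055012] [ 0.51131977 -0.36322824  0.00813036] [ 0.55768345 -0.32265251  0.01697574]
```

Run:
```python
from h import *
d=np.load('pics/top0.npy'); p=cv2.imread('pics/top0.png')
g=p[225:262,412:450].min(2)>150; ys,xs=np.nonzero(g); print(len(xs),xs.mean()+412,ys.mean()+225, (xs.min()+xs.max())/2+412,(ys.min()+ys.max())/2+225)
u,v=(xs.min()+xs.max())/2+412,(ys.min()+ys.max())/2+225
print(atz('top',u,v,.011)); print(atz('top',xs.mean()+412,ys.mean()+225,.011))
d=np.load('pics/scene0.npy'); p=cv2.imread('pics/scene0.png')
g=p[190:215,150:178].min(2)>150; ys,xs=np.nonzero(g); print(len(xs),xs.min()+150,xs.max()+150,ys.min()+190,ys.max()+190)
print(atz('scene',(xs.min()+xs.max())/2+150,(ys.min()+ys.max())/2+190,.008))
go(.53,-.343,.01)
```

```text
197 429.5532994923858 242.56345177664974 429.5 242.5
[ 0.52715203 -0.34366971  0.011     ]
[ 0.52699399 -0.34378936  0.011     ]
102 155 170 196 206
[ 0.52853376 -0.34330924  0.008     ]
t 23.12 tcp [ 0.5318 -0.3366  0.0927] rpy [ 3.128 -0.033 -0.065] shift cm [-0.41  0.54  8.27] roll deg 0.58 F [-0.97  0.46  0.08]
```

>>> move_arm --targets '[{"translation": [-0.4,0.5,0],"roll": 0},{"translation": [0,0,2.5],"roll": 0},{"translation": [0,0,2.5],"roll": 0},{"translation": [0,0,0],"roll": 0},{"translation": [0,0,0],"roll": 0}]'

```text
time_s: 23.75
tcp_pos: [0.532, -0.3447, 0.0515]
ee_rot: [3.118, -0.044, -0.063]
wrist_force: [0.1, 0.3, -0.2]
opening: 0.088
```

Run:
```python
from h import *
go(.528,-.3435,.008)
p,d=snap('scene','s11')
cv2.imwrite('pics/s11c.png',cv2.resize(p[120:230,110:230],None,fx=6,fy=5.4,interpolation=cv2.INTER_CUBIC))
```

```text
t 23.75 tcp [ 0.532  -0.3447  0.0515] rpy [ 3.118 -0.044 -0.063] shift cm [-0.6  -0.2   4.32] roll deg 0.69 F [ 0.09  0.3  -0.2 ]
```

View pics/s11c.png

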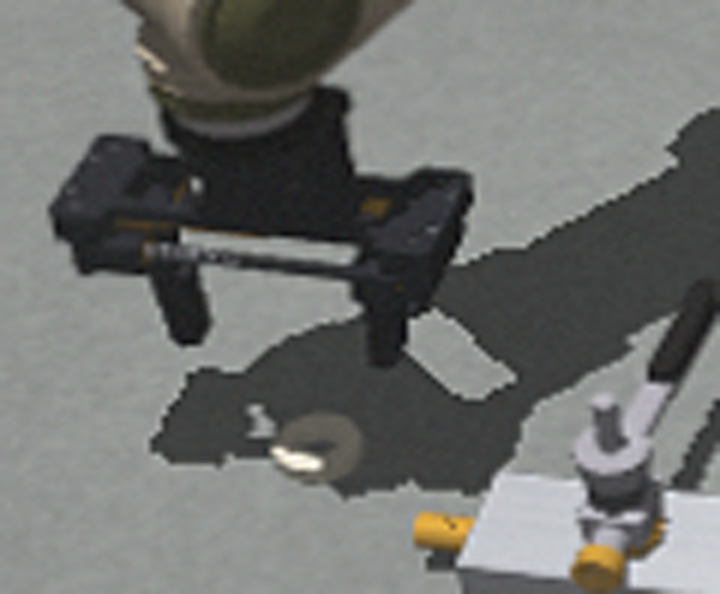

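>>> move_arm --targets '[{"translation": [-0.3,0,1.0],"roll": 0},{"translation": [-0.2,0,1.0],"roll": 0},{"translation": [0,0,1.0],"roll": 0},{"translation": [0,0,0.6],"roll": 0},{"translation": [0,0,0],"roll": 0}]'

```text
time_s: 24.42
tcp_pos: [0.5285, -0.3457, 0.0138]
ee_rot: [3.117, -0.045, -0.063]
wrist_force: [-0.5, 0.3, 0.4]
opening: 0.0883
```

Run:
```python
from h import *
go(.528,-.3435,.008)
p,d=snap('scene','s12')
cv2.imwrite('pics/s12c.png',cv2.resize(p[120:230,110:230],None,fx=6,fy=5.4,interpolation=cv2.INTER_CUBIC))
```

```text
t 24.43 tcp [ 0.5285 -0.3457  0.0138] rpy [ 3.117 -0.045 -0.063] shift cm [-0.09 -0.23  0.57] roll deg 0.69 F [-0.53  0.32  0.38]
```

View pics/s12c.png

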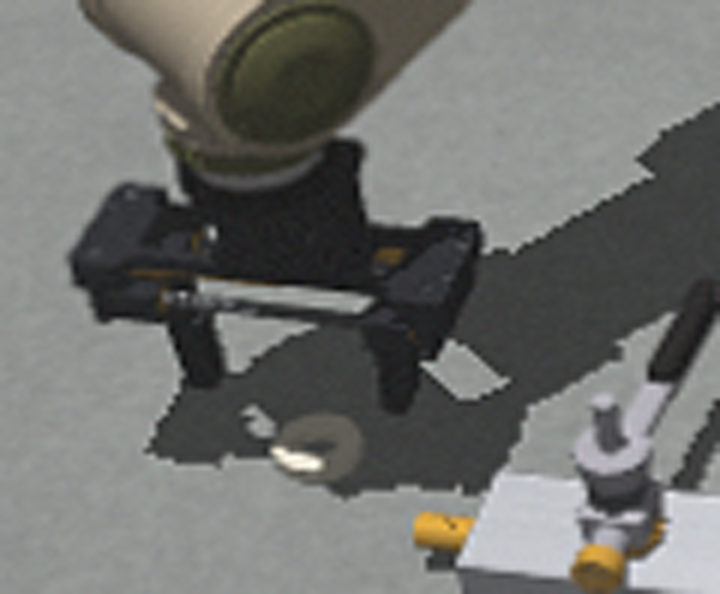

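>>> move_arm --targets '[{"translation": [0,-0.3,0.8],"roll": 0},{"translation": [0,0,0.5],"roll": 0},{"translation": [0,0,0],"roll": 0}]'

```text
time_s: 24.85
tcp_pos: [0.5296, -0.343, 0.0005]
ee_rot: [3.117, -0.046, -0.063]
wrist_force: [-0.5, -0.2, 0.5]
opening: 0.088
```

>>> move_arm --targets '[{"translation": [0,0,0.5],"roll": 0},{"translation": [0,0,0],"roll": 0}]'

```text
time_s: 25.1
tcp_pos: [0.5299, -0.3432, -0.0047]
ee_rot: [3.116, -0.046, -0.063]
wrist_force: [-0.2, -0.2, 0.7]
opening: 0.0883
```

>>> move_arm --targets '[{"translation": [0,0,0.6],"roll": 0},{"translation": [0,0,0.5],"roll": 0},{"translation": [0,0,0],"roll": 0}]' --claw 0.3

```text
time_s: 25.48
tcp_pos: [0.5304, -0.3436, -0.0165]
ee_rot: [3.116, -0.046, -0.063]
wrist_force: [-0.7, 0.5, 0.2]
opening: 0.0602
```

Run:
```python
from h import *
go(.528,-.3435,-.024)
p,d=snap('scene','s13')
cv2.imwrite('pics/s13c.png',cv2.resize(p[120:230,110:230],None,fx=6,fy=5.4,interpolation=cv2.INTER_CUBIC))
for u in range(143,176): 
  q=[(v,np.round(atd('scene',u,v,d[v,u]),3).tolist()) for v in range(180,205) if 0<d[v,u]]
  q=[x for x in q if .015<x[1][2]<.1]
  if q: print(u,q[-1])
```

```text
t 25.48 tcp [ 0.5304 -0.3436 -0.0165] rpy [ 3.116 -0.046 -0.063] shift cm [-0.28 -0.01  0.74] roll deg 0.7 F [-0.73  0.46  0.18]
143 (188, [0.558, -0.38, 0.089])
144 (187, [0.554, -0.378, 0.089])
145 (190, [0.539, -0.385, 0.061])
146 (193, [0.54, -0.384, 0.05])
147 (196, [0.535, -0.386, 0.032])
148 (198, [0.538, -0.383, 0.027])
149 (199, [0.538, -0.38, 0.023])
150 (200, [0.536, -0.379, 0.016])
151 (200, [0.537, -0.375, 0.018])
152 (200, [0.537, -0.372, 0.019])
153 (199, [0.533, -0.37, 0.019])
154 (196, [0.519, -0.371, 0.017])
155 (186, [0.556, -0.342, 0.099])
156 (186, [0.552, -0.341, 0.095])
157 (186, [0.551, -0.339, 0.094])
158 (186, [0.552, -0.335, 0.096])
159 (186, [0.553, -0.332, 0.097])
160 (187, [0.558, -0.327, 0.098])
161 (187, [0.554, -0.326, 0.095])
162 (187, [0.555, -0.322, 0.095])
163 (187, [0.553, -0.32, 0.094])
164 (187, [0.553, -0.317, 0.094])
165 (187, [0.556, -0.313, 0.097])
166 (187, [0.553, -0.311, 0.094])
168 (191, [0.565, -0.303, 0.091])
169 (191, [0.565, -0.3, 0.091])
170 (195, [0.544, -0.309, 0.053])
171 (202, [0.545, -0.31, 0.024])
172 (203, [0.542, -0.308, 0.017])
173 (203, [0.543, -0.305, 0.018])
174 (203, [0.542, -0.302, 0.017])
175 (202, [0.543, -0.298, 0.023])
```

View pics/s13c.png

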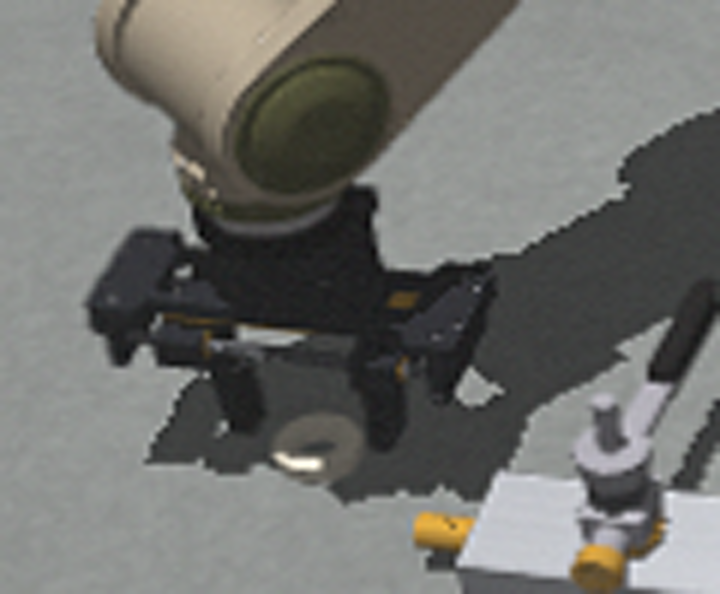

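The fingers straddle the ring (tips at crop (243,425) and (388,440), z≈0.015). Slightly lower, then grip.

>>> move_arm --targets '[{"translation": [-0.3,0,0.4],"roll": 0},{"translation": [-0.1,0,0.4],"roll": 0},{"translation": [0,0,0.1],"roll": 0},{"translation": [0,0,0],"roll": 0}]'

```text
time_s: 26.02
tcp_pos: [0.5267, -0.3437, -0.0259]
ee_rot: [3.116, -0.047, -0.063]
wrist_force: [0.6, 0.0, -0.0]
opening: 0.057
```

>>> move_arm --targets '[{"translation": [0,0,0],"roll": 0},{"translation": [0,0,0],"roll": 0},{"translation": [0,0,0],"roll": 0},{"translation": [0,0,0],"roll": 0}]' --claw -0.3 --force 12

```text
time_s: 26.52
tcp_pos: [0.5268, -0.3438, -0.0257]
ee_rot: [3.116, -0.047, -0.063]
wrist_force: [0.6, 0.3, -0.5]
opening: 0.0445
```

Run:
```python
from h import *
go(.528,-.3435,-.024)
p,d=snap('scene','s14')
cv2.imwrite('pics/s14c.png',cv2.resize(p[120:230,110:230],None,fx=6,fy=5.4,interpolation=cv2.INTER_CUBIC))
```

```text
t 26.52 tcp [ 0.5268 -0.3438 -0.0257] rpy [ 3.116 -0.047 -0.063] shift cm [ 0.12 -0.03 -0.17] roll deg 0.7 F [ 0.56  0.31 -0.5 ]
```

View pics/s14c.png

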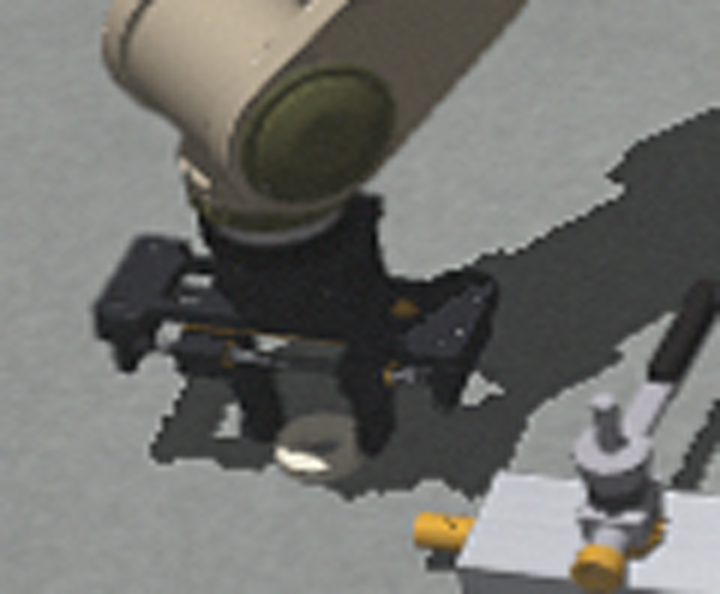

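>>> move_arm --targets '[{"translation": [0,0,-1],"roll": 0},{"translation": [0,0,-2],"roll": 0},{"translation": [0,0,-2],"roll": 0},{"translation": [0,0,0],"roll": 0}]' --force 20

```text
time_s: 27.08
tcp_pos: [0.5247, -0.3425, 0.0274]
ee_rot: [3.115, -0.048, -0.063]
wrist_force: [0.5, -0.8, 0.3]
opening: 0.0439
```

Run:
```python
from h import *
go(.528,-.3435,-.024)
p,d=snap('scene','s15')
cv2.imwrite('pics/s15c.png',cv2.resize(p[120:230,110:230],None,fx=6,fy=5.4,interpolation=cv2.INTER_CUBIC))
```

```text
t 27.07 tcp [ 0.5247 -0.3425  0.0274] rpy [ 3.115 -0.048 -0.063] shift cm [ 0.09 -0.05  5.15] roll deg 0.71 F [ 0.52 -0.84  0.28]
```

View pics/s15c.png

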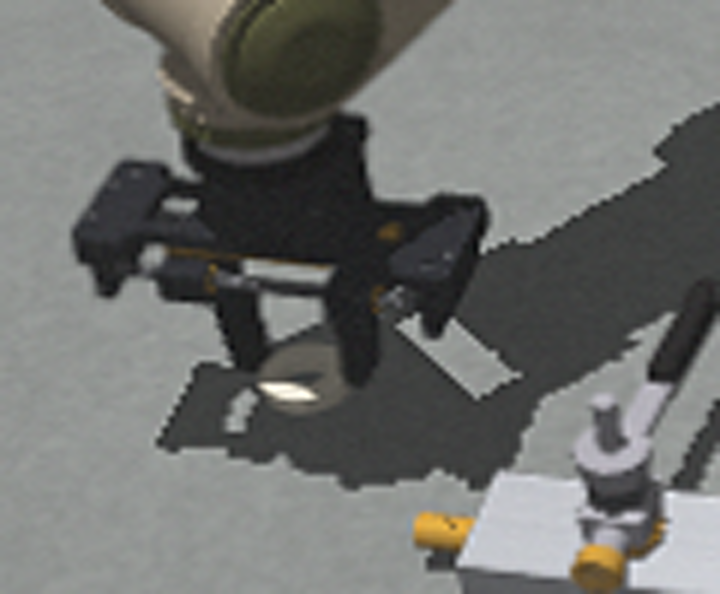

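Run:
```python
from h import *
p=cv2.imread('pics/scene0.png')
cv2.imwrite('pics/sp.png',cv2.resize(p[190:260,300:360],None,fx=10,fy=8.5,interpolation=cv2.INTER_CUBIC))
p=cv2.imread('pics/top0.png')
cv2.imwrite('pics/tp.png',cv2.resize(p[180:220,205:245],None,fx=14,fy=14,interpolation=cv2.INTER_CUBIC))
for P in [(.629,.150,.14),(.629,.150,.105)]:
  q=proj('scene',P); print((q-[300,190]+.5)*[10,8.5]); q=proj('top',P); print((q-[205,180]+.5)*14)
```

```text
[270.76194439 145.71360437]
[259.11946426 253.26035347]
[263.38444243 221.89677723]
[292.21111524 284.68322515]
```

View pics/sp.png

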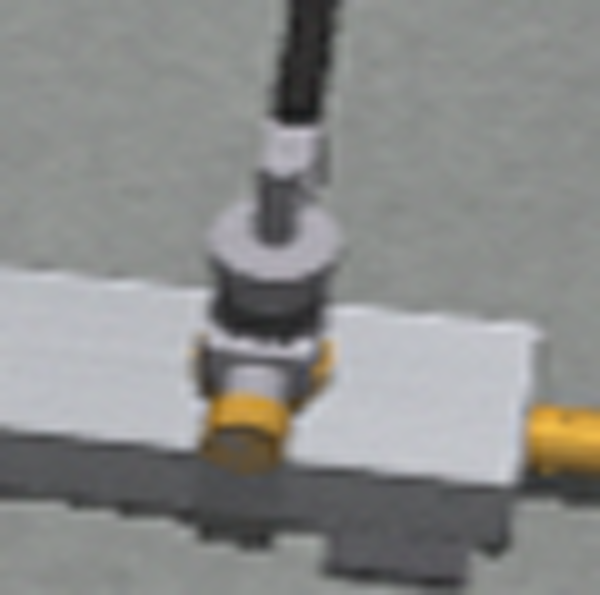

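View pics/tp.png

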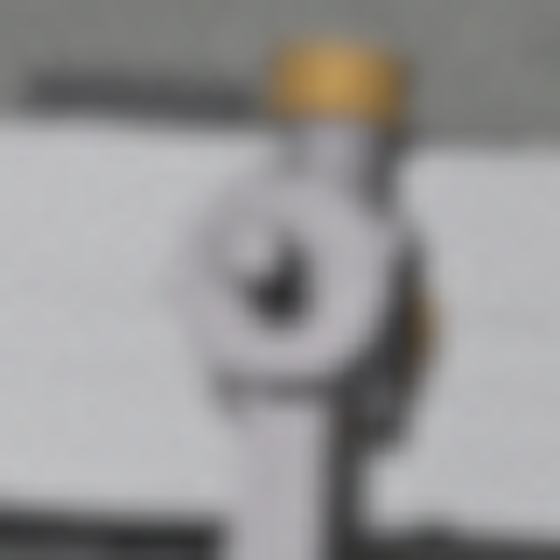

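>>> move_arm --targets '[{"translation": [0,0,-5],"roll": 0},{"translation": [0,0,-5],"roll": 0},{"translation": [0,0,-3],"roll": 0.6},{"translation": [0,-4,0],"roll": 0},{"translation": [0,-5,0],"roll": 0},{"translation": [0,-5,0],"roll": 0},{"translation": [0,-5,0],"roll": 0},{"translation": [0,-5,0],"roll": 0},{"translation": [0,-5,0],"roll": 0},{"translation": [0,0,0],"roll": 0}]'

```text
time_s: 28.38
tcp_pos: [0.5382, -0.0401, 0.1453]
ee_rot: [3.124, -0.035, -0.076]
wrist_force: [-0.2, -0.7, -0.1]
opening: 0.0442
```

Run:
```python
from h import *
go(.630,.150,.16)
```

```text
t 28.38 tcp [ 0.5382 -0.0401  0.1453] rpy [ 3.124 -0.035 -0.076] shift cm [  7.76 -19.63  -1.55] roll deg -0.07 F [-0.17 -0.66 -0.08]
```

>>> move_arm --targets '[{"translation": [0,-4,-2],"roll": 0},{"translation": [0,-5,0],"roll": 0},{"translation": [0,-5,0],"roll": 0},{"translation": [0,-4,0],"roll": 0},{"translation": [2.5,0,0],"roll": 0},{"translation": [2.5,0,0],"roll": 0},{"translation": [2,0,0],"roll": 0},{"translation": [0,0,0],"roll": 0},{"translation": [0,0,0],"roll": 0}]'

```text
time_s: 29.5
tcp_pos: [0.6236, 0.1326, 0.158]
ee_rot: [3.121, -0.026, -0.082]
wrist_force: [-0.1, 0.5, 0.0]
opening: 0.0437
```

Run:
```python
from h import *
go(.630,.150,.16)
p,d=snap('scene','s16')
cv2.imwrite('pics/s16c.png',cv2.resize(p[140:260,280:400],None,fx=5,fy=5,interpolation=cv2.INTER_CUBIC))
p,d=snap('top','t16')
cv2.imwrite('pics/t16c.png',cv2.resize(p[160:280,170:300],None,fx=5,fy=5,interpolation=cv2.INTER_CUBIC))
```

```text
t 29.5 tcp [0.6236 0.1326 0.158 ] rpy [ 3.121 -0.026 -0.082] shift cm [ 0.49 -1.79 -0.22] roll deg -0.43 F [-0.09  0.51  0.03]
```

View pics/s16c.png

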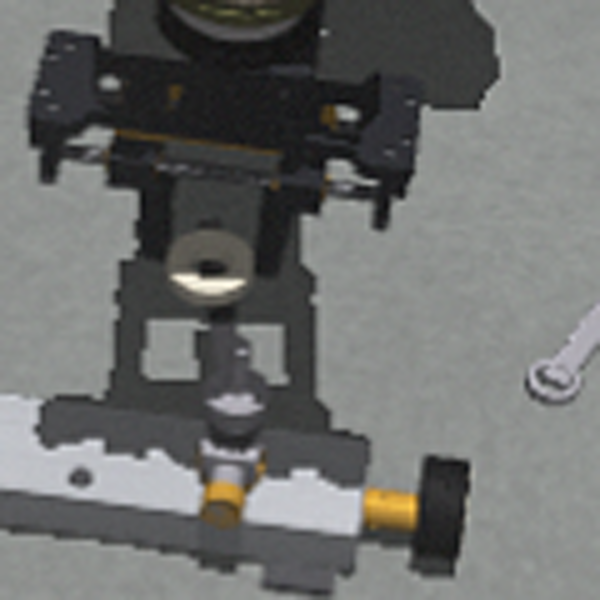

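View pics/t16c.png

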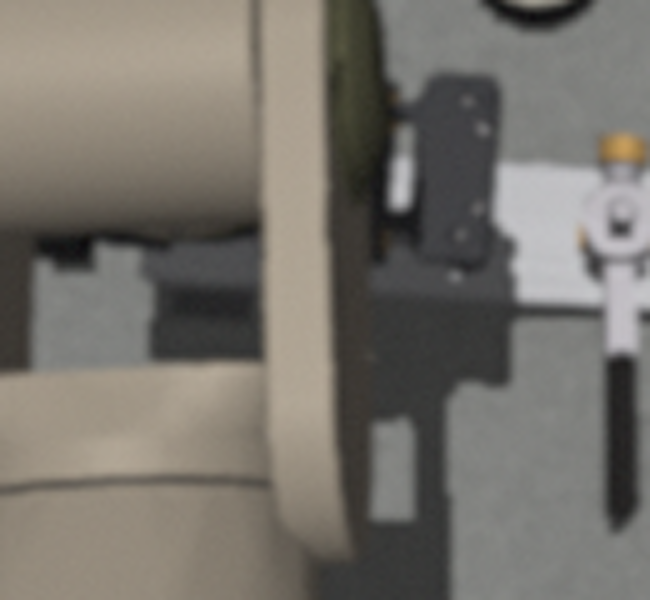

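Run:
```python
from h import *
p=cv2.imread('pics/s16.png');d=np.load('pics/s16.npy')
cv2.imwrite('pics/s16d.png',cv2.resize(p[175:235,300:355],None,fx=10,fy=10,interpolation=cv2.INTER_CUBIC))
pts=np.array([[*atd('scene',u,v,d[v,u])] for u in range(308,336) for v in range(180,206) if d[v,u]>0 and p[v,u].min()>70 and p[v,u].max()>95])
k=(pts[:,2]>.17)&(pts[:,2]<.22); q=pts[k]; print(k.sum(),q.mean(0),q.min(0),q.max(0))
s=robot.state();R=Ro.from_euler('xyz',s['ee_rot']).as_matrix()
R0=Ro.from_euler('xyz',[3.116,-.047,-.063]).as_matrix()
off=R0.T@(np.array([.5275,-.3435,0])-np.array([.5268,-.3438,-.0257])); print(off)
rb=s['tcp_pos']+R@off; print('ring bottom pred',rb, 'axis',R[:,2])
rt=rb-R[:,2]*.012; q=proj('scene',rt); print('ring top pred px10',(q-[300,175]+.5)*10)
```

```text
74 [0.64342606 0.13396489 0.19270518] [0.60966732 0.11478482 0.18441904] [0.65511764 0.15375588 0.19862455]
[ 0.00188643  0.00031275 -0.02564008]
ring bottom pred [0.62479729 0.13290503 0.18400051] axis [ 0.02474278 -0.0223915  -0.99944305]
ring top pred px10 [218.01156135 154.00844616]
```

View pics/s16d.png

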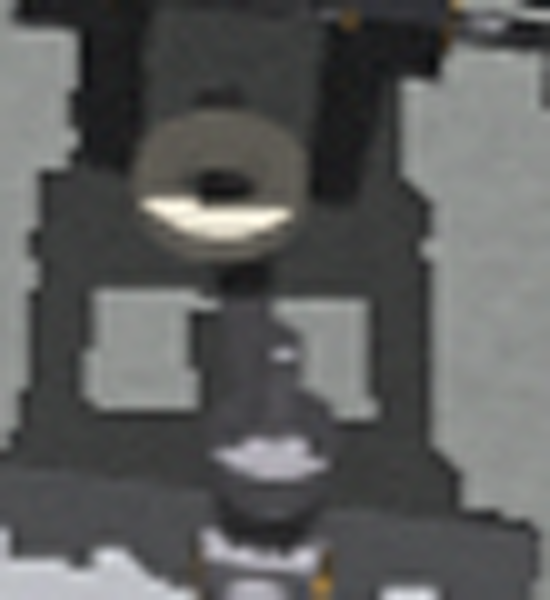

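The ring is held level: top-face centre ≈ (222,171) in the crop, nut below at about (270,450). It needs about +6 mm in x and +19 mm in y.

>>> move_arm --targets '[{"translation": [0.2,-1.0,0],"roll": -0.4},{"translation": [0.2,-0.9,0],"roll": 0},{"translation": [0,0,0.8],"roll": 0},{"translation": [0,0,0.4],"roll": 0},{"translation": [0,0,0],"roll": 0},{"translation": [0,0,0],"roll": 0}]'

```text
time_s: 30.35
tcp_pos: [0.6288, 0.1529, 0.1454]
ee_rot: [3.121, -0.026, -0.074]
wrist_force: [0.4, -0.1, -1.3]
opening: 0.0435
```

```bash
cat >> h.py <<'E'
def ring():
    s=robot.state();R=Ro.from_euler('xyz',s['ee_rot']).as_matrix()
    rb=s['tcp_pos']+R@np.array([.0019,.0003,-.02564]); print('ring bottom',np.round(rb,4)); return rb,R
E
python3 - <<'E'
from h import *
ring(); go(.6305,.152,.148)
p,d=snap('scene','s17')
cv2.imwrite('pics/s17d.png',cv2.resize(p[175:235,300:355],None,fx=10,fy=10,interpolation=cv2.INTER_CUBIC))
E
```

```text
ring bottom [0.63   0.1531 0.1711]
t 30.35 tcp [0.6288 0.1529 0.1454] rpy [ 3.121 -0.026 -0.074] shift cm [ 0.19  0.08 -0.26] roll deg 0.07 F [ 0.37 -0.12 -1.29]
```

View pics/s17d.png

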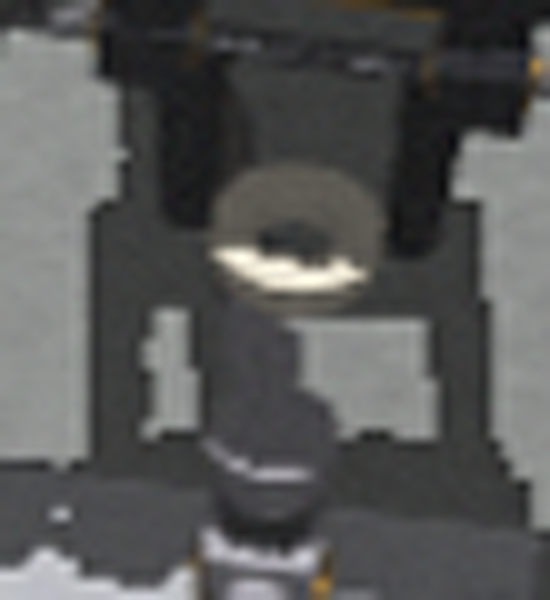

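>>> move_arm --targets '[{"translation": [-0.05,0,1.0],"roll": 0},{"translation": [0,0,1.0],"roll": 0},{"translation": [0,0,0.5],"roll": 0},{"translation": [0,0,0],"roll": 0}]'

```text
time_s: 30.9
tcp_pos: [0.6287, 0.1521, 0.1182]
ee_rot: [3.121, -0.025, -0.074]
wrist_force: [0.1, 0.4, -0.5]
opening: 0.044
```

Run:
```python
from h import *
rb,R=ring(); go(.6305,.152,.148)
p,d=snap('scene','s18')
cv2.imwrite('pics/s18d.png',cv2.resize(p[175:235,300:355],None,fx=10,fy=10,interpolation=cv2.INTER_CUBIC))
```

```text
ring bottom [0.6299 0.1522 0.1438]
t 30.9 tcp [0.6287 0.1521 0.1182] rpy [ 3.121 -0.025 -0.074] shift cm [ 0.26  0.05 -2.98] roll deg 0.04 F [ 0.14  0.44 -0.51]
```

View pics/s18d.png

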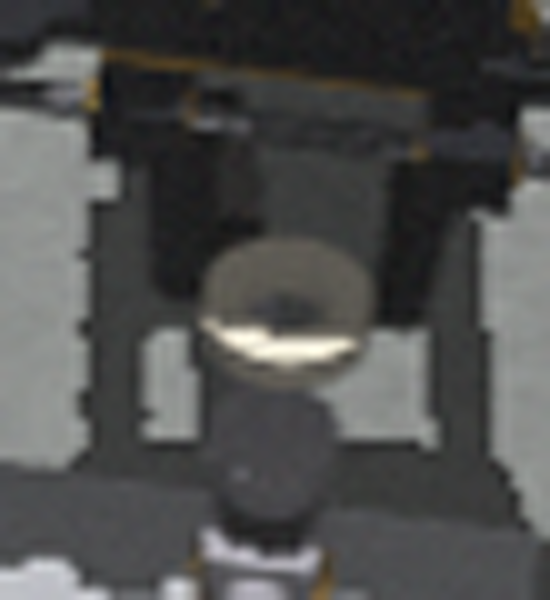

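The ring is centred over the post (column 288 against 288 expected), with the post top seen dark in the hole at (285,310). Lowering gently.

>>> move_arm --targets '[{"translation": [0,0,0.6],"roll": 0},{"translation": [0,0,0.6],"roll": 0},{"translation": [0,0,0.4],"roll": 0},{"translation": [0,0,0],"roll": 0}]'

```text
time_s: 31.45
tcp_pos: [0.6294, 0.1518, 0.1016]
ee_rot: [3.121, -0.026, -0.074]
wrist_force: [0.4, 0.5, 0.6]
opening: 0.0434
```

Run:
```python
from h import *
rb,R=ring(); go(.6305,.152,.148)
p,d=snap('scene','s19')
cv2.imwrite('pics/s19d.png',cv2.resize(p[175:235,300:355],None,fx=10,fy=10,interpolation=cv2.INTER_CUBIC))
```

```text
ring bottom [0.6306 0.1519 0.1273]
t 31.45 tcp [0.6294 0.1518 0.1016] rpy [ 3.121 -0.026 -0.074] shift cm [ 0.24  0.06 -4.63] roll deg 0.05 F [0.35 0.48 0.57]
```

View pics/s19d.png

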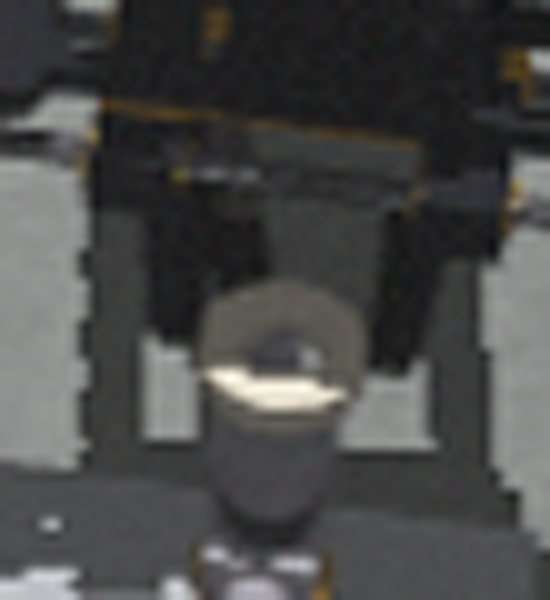

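The post is now inside the hole at (285,345), with no contact force. Continuing down.

>>> move_arm --targets '[{"translation": [-0.05,0,0.6],"roll": 0},{"translation": [0,0,0.6],"roll": 0},{"translation": [0,0,0.4],"roll": 0},{"translation": [0,0,0],"roll": 0}]'

```text
time_s: 32.0
tcp_pos: [0.6293, 0.1514, 0.0848]
ee_rot: [3.121, -0.027, -0.074]
wrist_force: [-0.6, -0.4, -0.4]
opening: 0.0438
```

>>> move_arm --targets '[{"translation": [0,0,0.3],"roll": 0},{"translation": [0,0,0],"roll": 0}]'

```text
time_s: 32.25
tcp_pos: [0.6296, 0.1513, 0.0817]
ee_rot: [3.121, -0.027, -0.074]
wrist_force: [-0.6, -0.9, -0.2]
opening: 0.044
```

Run:
```python
from h import *
rb,R=ring(); go(.6305,.152,.148)
p,d=snap('scene','s20')
cv2.imwrite('pics/s20d.png',cv2.resize(p[175:235,300:355],None,fx=10,fy=10,interpolation=cv2.INTER_CUBIC))
```

```text
ring bottom [0.6308 0.1515 0.1074]
t 32.25 tcp [0.6296 0.1513 0.0817] rpy [ 3.121 -0.027 -0.074] shift cm [ 0.27  0.06 -6.62] roll deg 0.05 F [-0.64 -0.86 -0.25]
```

View pics/s20d.png

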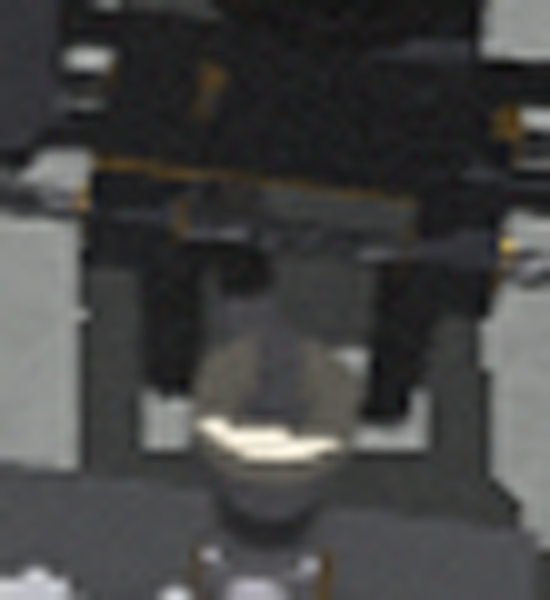

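>>> move_arm --targets '[{"translation": [0,0,0.15],"roll": 0},{"translation": [0,0,0],"roll": 0}]'

```text
time_s: 32.55
tcp_pos: [0.6298, 0.1514, 0.0805]
ee_rot: [3.121, -0.028, -0.074]
wrist_force: [-0.0, -0.3, -0.5]
opening: 0.0438
```

>>> move_arm --targets '[{"translation": [0,0,0],"roll": 0},{"translation": [0,0,0],"roll": 0},{"translation": [0,0,0],"roll": 0},{"translation": [0,0,-0.8],"roll": 0},{"translation": [0,0,-1.5],"roll": 0},{"translation": [0,0,-2.5],"roll": 0},{"translation": [0,0,-4],"roll": 0},{"translation": [0,0,-4],"roll": 0},{"translation": [0,0,0],"roll": 0}]' --claw 0.6

```text
time_s: 33.67
tcp_pos: [0.6266, 0.1544, 0.2184]
ee_rot: [3.122, -0.033, -0.074]
wrist_force: [-0.4, 0.7, -0.5]
opening: 0.0705
```

Run:
```python
from h import *
go(.5,.15,.2)
p,d=snap('scene','s21')
cv2.imwrite('pics/s21d.png',cv2.resize(p[165:235,290:360],None,fx=8.5,fy=8.5,interpolation=cv2.INTER_CUBIC))
```

```text
t 33.67 tcp [0.6266 0.1544 0.2184] rpy [ 3.122 -0.033 -0.074] shift cm [-12.64   1.35   1.45] roll deg 0.05 F [-0.35  0.71 -0.54]
```

View pics/s21d.png

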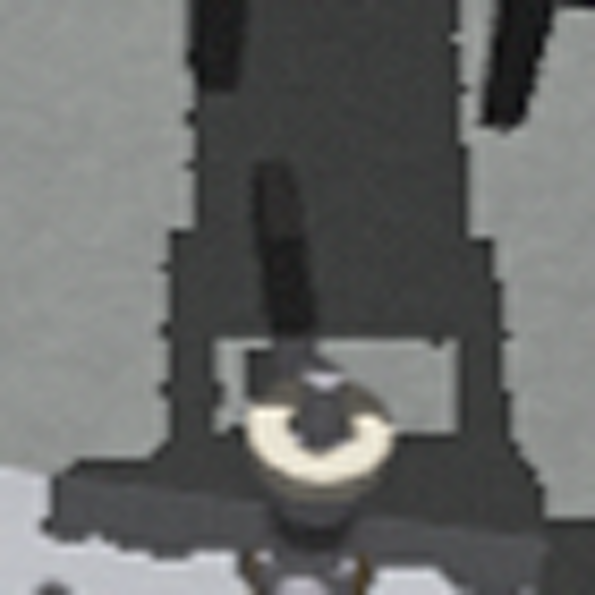

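The ring lies around the post on the nut (ring centre ≈ (320,435), post through it) and the lever still leans right. I'll back off for a clear top view.

>>> move_arm --targets '[{"translation": [-4,0,-1],"roll": 0},{"translation": [-5,0,0],"roll": 0},{"translation": [-5,0,0],"roll": 0},{"translation": [-5,0,0],"roll": 0},{"translation": [-4,0,0],"roll": 0},{"translation": [0,0,0],"roll": 0}]'

```text
time_s: 34.48
tcp_pos: [0.386, 0.1712, 0.2144]
ee_rot: [3.12, -0.018, -0.075]
wrist_force: [0.2, 0.8, 0.2]
opening: 0.0708
```

Run:
```python
from h import *
p,d=snap('top','t22')
cv2.imwrite('pics/t22c.png',cv2.resize(p[130:280,130:330],None,fx=4,fy=4,interpolation=cv2.INTER_CUBIC))
xs=[atd('top',u,v,d[v,u]) for u in range(210,242) for v in range(185,216) if d[v,u]>0 and p[v,u].min()>120]
xs=np.array(xs); k=(xs[:,2]>.111)&(xs[:,2]<.125); print(k.sum(),xs[k].mean(0),xs[k].min(0),xs[k].max(0))
go(.5,.15,.2)
```

```text
239 [0.63052801 0.15105089 0.11606381] [0.6086799  0.12871165 0.11188242] [0.65267541 0.17236679 0.12167521]
t 34.52 tcp [0.3874 0.1711 0.2144] rpy [ 3.12  -0.019 -0.075] shift cm [11.35  1.22  1.68] roll deg -0.02 F [ 1.08 -0.1   0.58]
```

View pics/t22c.png

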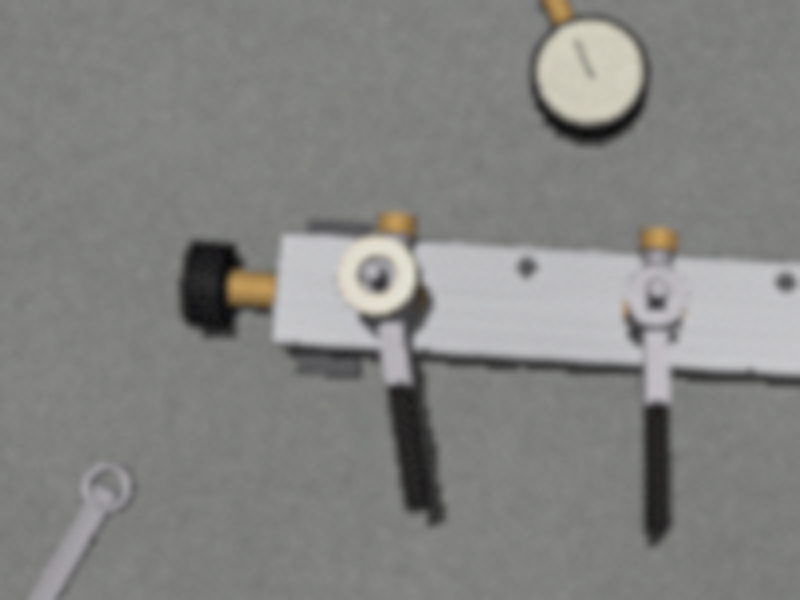

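The ring is flat on the nut (top face at z≈0.116, 0.117 expected) and concentric with the post at crop (378,275). The lever lies to the right, tip at (420,508). Handing in.

```bash
python3 -c "
from h import *
print(robot.finish_job())"
```

```text
the job is handed in; nothing more can be done
None
```

The left-hand valve (at about x 0.63, y 0.15) is the worn one. Its lever now lies over to the right, and the white ring sits on that valve's nut. I handed the job in at about 34.5 s of the 72 s allowed; it reports no verdict.

- **Finding the worn lever:** The right and middle levers pushed back at once (about 1.7 N/mm), so they are sound. The left lever swung freely with under about 1 N.
- **Rocking it:** I pushed it left to the end of its play and held it there at about 5 N, well over 0.2 s. I then pushed it right to the other end, held at about 5–9 N. The highest wrist force I read was 8.8 N, under the 15 N limit, though wrist force is only an indirect measure of contact force.
- **Last checks:** The final top view shows the ring flat and concentric with the post. Its top face measures z ≈ 0.116 m against the 0.117 m expected. The lever tip was about 29 mm right of straight when I measured it after release, and it still leans right. The gripper is clear of everything. The wrench and dial look untouched; the jar is outside that last picture, and nothing came near it.

Two checks disagreed with the given data:

- **Fingertips:** The open fingertips sat about 25–30 mm above the reported tool point. I worked from the camera for the grasp height.
- **Scene camera:** It was about 2 pixels off from the top camera, so I placed the ring by comparing ring and post in the same picture.

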